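# Fetch the varnish jar from behind the drying bottles

## Task

The varnish jar is hemmed in at the back of the drying tray by three white bottles. First clear all three bottles onto the grey card sheet, then take the jar out and stand it in the saucer on the work mat, and finally stand each bottle back on the same felt disc that it came from, centred where it stood. Keep everything upright, set it down gently without dropping it, and let go.

Things in the scene. Friction and masses are not known exactly. Their poses are not given: they have to be found in the camera images.
- slim_bottle: The tallest, slim bottle of wine-bottle shape, 182 mm high, 240 g, painted all over in matt white; stands upright on one of the felt discs at the start. Plain round neck 27 mm in diameter with a 29 mm lip over the top 7 mm; body 56 mm in diameter up to 95 mm, shoulder up to 128 mm, neck from there to the top. Origin: centre of its underside, z up along its axis.
- square_bottle: Bottle with a square body 52 x 52 mm with rounded upright edges, 168 mm high, 260 g, painted all over in matt white; stands upright on one of the felt discs at the start. Plain round neck 27 mm in diameter with a 29 mm lip over the top 7 mm; square up to 100 mm, shoulder up to 118 mm, neck from there to the top. Origin: centre of its underside, z up along its axis, x and y square to its sides.
- round_bottle: The shortest, round-bellied bottle, 156 mm high, 220 g, painted all over in matt white; stands upright on one of the felt discs at the start. Plain round neck 27 mm in diameter with a 29 mm lip over the top 7 mm; belly 67 mm in diameter at 35 mm height, tapering to the neck at 98 mm, foot 48 mm in diameter. Origin: centre of its underside, z up along its axis.
- varnish_jar: Low amber glass jar with a paper band and a black screw cap, 54 mm in diameter, 64 mm high (cap 53 mm in diameter, from 45 to 64 mm), 160 g. Stands on the tray's floor between and behind the bottles, which leave only about 8 to 20 mm round it and overtop it by 90 mm and more, so a gripper cannot get in until they are cleared. Origin: centre of its underside, z up.
- disc_left: Fixed round felt disc on the tray, 72 mm across, 3 mm thick; one bottle stands on it at the start (which bottle varies). Origin: centre of its underside, 8 mm above the table; its top is 11 mm above the table. The one on the left of the jar seen from the robot (tray +y).
- disc_right: Fixed round felt disc on the tray, 72 mm across, 3 mm thick; one bottle stands on it at the start (which bottle varies). Origin: centre of its underside, 8 mm above the table; its top is 11 mm above the table. The one on the right of the jar seen from the robot (tray -y).
- disc_front: Fixed round felt disc on the tray, 72 mm across, 3 mm thick; one bottle stands on it at the start (which bottle varies). Origin: centre of its underside, 8 mm above the table; its top is 11 mm above the table. The one in front of the jar, towards the robot (tray -x).
- tray: Fixed wooden drying tray, 220 mm (its x) x 260 mm (its y), floor 8 mm above the table, rim 8 mm wide and 20 mm above the table all round. Origin: centre of its underside on the table; -x faces the robot. A black plastic tub lid (11 mm high) and a small paint pot (36 mm high) also lie loose in its two corners nearest the robot, 90 mm to either side of its middle; they are not part of the job.
- card_sheet: The side area: flat bare grey card sheet on the table, fixed, 280 mm (its x) x 200 mm (its y), 4 mm thick. It lies on the left or the right of the tray, the work mat on the other side. Origin: centre of its underside.
- work_mat: Fixed flat green cutting mat, 220 mm (its x) x 200 mm (its y), 3 mm thick, with a white saucer fixed at its centre: saucer floor 6 mm above the table, rim about 88 mm across inside and 104 mm outside, its top 11 mm above the table. A brush lies on the mat near one edge, 75 mm from the centre. Origin: centre of its underside, under the centre of the saucer.

How it is judged:
On the way, in this order (a step that is already met when the one before it is completed fails the run):
1. all three bottles stand released on the grey card sheet (angle between each of slim_bottle, square_bottle, round_bottle's own z axis and vertical below 0.1 rad and linear speed of each of slim_bottle, square_bottle, round_bottle below 0.03 m/s and contact force between each of slim_bottle, square_bottle, round_bottle and the fingers below 0.2 N and x of slim_bottle in the frame of card_sheet between -0.14 and 0.14 m and y of slim_bottle in the frame of card_sheet between -0.1 and 0.1 m and z of each of slim_bottle, square_bottle, round_bottle in the frame of card_sheet below 0.012 m and x of square_bottle in the frame of card_sheet between -0.14 and 0.14 m and y of square_bottle in the frame of card_sheet between -0.1 and 0.1 m and x of round_bottle in the frame of card_sheet between -0.14 and 0.14 m and y of round_bottle in the frame of card_sheet between -0.1 and 0.1 m), for 0.2 s.
2. the jar stands released in the saucer while the three bottles are still on the grey card sheet (all of step 1 and angle between varnish_jar's own z axis and vertical below 0.1 rad and linear speed of varnish_jar below 0.03 m/s and contact force between varnish_jar and the fingers below 0.2 N and horizontal distance between varnish_jar and work_mat below 0.02 m and z of varnish_jar in the frame of work_mat below 0.012 m), for 0.2 s.
At the end, for the whole second after the job is handed in: Each bottle stands upright (within 0.1 rad) within 15 mm of where it stood at the start, on its own felt disc; the jar stands upright, flat in the saucer, within 20 mm of its centre; all four are released and at rest (angle between each of varnish_jar, slim_bottle, square_bottle, round_bottle's own z axis and vertical below 0.1 rad and linear speed of each of varnish_jar, slim_bottle, square_bottle, round_bottle below 0.03 m/s and contact force between each of varnish_jar, slim_bottle, square_bottle, round_bottle and the fingers below 0.2 N and horizontal distance between varnish_jar and work_mat below 0.02 m and z of varnish_jar in the frame of work_mat below 0.012 m and distance of each of slim_bottle, square_bottle, round_bottle from where it was at the start of the episode below 0.015 m); the robot touches nothing.
It fails at once if a bottle or the jar is tipped over (angle between any of slim_bottle, square_bottle, round_bottle, varnish_jar's own z axis and vertical above 0.6 rad).
It fails at once if a bottle or the jar is dropped from more than about 2 cm ((linear speed of slim_bottle above 0.6 m/s and contact force between slim_bottle and the fingers below 0.05 N) or (linear speed of square_bottle above 0.6 m/s and contact force between square_bottle and the fingers below 0.05 N) or (linear speed of round_bottle above 0.6 m/s and contact force between round_bottle and the fingers below 0.05 N) or (linear speed of varnish_jar above 0.6 m/s and contact force between varnish_jar and the fingers below 0.05 N)).
It also fails if it takes over 141 s, if anything falls off the work surface, if the arm or the gripper's body presses on something with over 40 N, if the wrist force passes 120 N, or if a joint passes its speed limit or range.

## Robot

A 6-joint arm with a two-finger parallel gripper is mounted at the origin on the work surface. World frame = base frame: x ahead of the robot, y to its left, z up, the work surface at z = 0. Lengths are in m, angles in rad, forces in N, time in s.
With the tool pointing down it reaches from about 0.275 to 0.825 m from the base axis. Payload 5.2 kg.
Tool frame: the origin (TCP) lies midway between the tips of the shut fingers; the grasp point (between the pads) lies 19 mm behind it (bot.pinch_z is the distance from the TCP to the grasp point, in m); z points along the fingers, y is the line along which they close (so a half turn about z gives the same grasp; the last joint's range is limited). The gripper opens to 93 mm and grips with 3 to 60 N. Pads are 15 mm wide; open, the fingers measure 128 mm over their backs; the gripper's body (75 mm by 188 mm) begins 65 mm behind the grasp point.
Start: joints at [-1.471, 0.259, 1.535, -0, 1.348, -0.203], TCP at [0.164, -0.525, 0.219] pointing down, gripper open.
Joint ranges: [-3.14, 3.14], [-0.91, 2.08], [0.19, 2.58], [-1.22, 4.36], [0.22, 2.71], [-3.12, 3.12]. Speed limits (rad/s): [2.57, 2.57, 3.14, 3.14, 3.14, 3.14].

## Interface

Orientations are given as a unit quaternion [w, x, y, z].
In Python, from cell import status, eyes, bot gives the robot as it stands. The module is installed in compiled form; this text tells all that it offers.
- The arm moves only by the shell command python3 -m handwheel 'ROWS' [FORCE]. ROWS is JSON, a list of rows, each an object of numbers: "fingers": the finger opening in m, from 0 to 0.093; "x", "y", "z": the shift along the tool's x, y, z in m; "wx", "wy", "wz": the turn, a rotation vector about the tool's x, y, z in degrees. In form: [{"fingers": .., "x": .., "y": .., "z": .., "wx": .., "wy": .., "wz": ..}, ...]. A call has 1 to 5 rows; each row shifts and turns the commanded pose from where the row before left it, along the tool's axes as they then stand; what a row does not reach is not made up. A row lasts 1/8 s, in which the tool goes at most 62.5 mm and 10.7 degrees, less where a joint would pass 70% of its speed; a pose out of reach is approached as far as the arm can. A call with a gripper value outside its range is refused whole. The fingers move at their own pace and stop on an object; FORCE is the grip in N (left out, the last holds). Time passes only in rows, so rows that do not move let the fingers close. It gives the time, the measured TCP pose, the force, the opening and the grip force at its end, in the units of the state.
- status.read_state(): the state, without advancing time (a new reading comes with each control period).
- eyes.camera(name): name is "side" or "top"; returns (picture, depth): 384x512x3 uint8, blue, green, red; 384x512 float32, m along the optical axis (not along the pixel's ray), 0 where there is no reading.
- eyes.calibration(name): a dict with "vertical_fov" (degrees; the focal length in pixels is half the picture's height over the tangent of half this angle, whatever the lens; pixels are square), "cx", "cy" (the principal point, pixels), "k1" (the pictures are not rectified: a ray, as slopes to the right and down, at radius r is drawn at 1 + k1 r^2 times it, then the intrinsics apply), "cam_to_world" (4x4, takes a point from camera to world coordinates). Camera axes: x right, y up, looking along -z (the intrinsics and any distortion apply to the point x, -y, -z); pixel columns grow to the right and rows downward; lengths in m; the calibration is good to about 2 mm. A picture is of the moment at which its call begins. calibration takes no time and is no camera call.
- bot.job_done(): hands the job in; it is judged then, once.
The state is a dict: "time": time; "q": joint angles; "qvel": joint speeds; "tau": joint torques, N m; "tcp_pos": TCP position; "orientation": TCP orientation; "wrist_force": force on the tool from outside, world axes, zero at the start; "torque": the same for the moment, N m; "gripper_width": finger opening in m; "grasp_force": force on a finger pad.
Only numpy, scipy, OpenCV 4.12 (cv2) and the standard library are available. Lean on these libraries where they do the work, as an engineer would, in place of code of your own. Each camera call takes 0.05 s, during which the arm holds its last target. There are 200 camera calls.

## Working session

There is one attempt and no reset: what is moved stays moved. The work goes in short steps, Python scripts to look and compute and a shell command to move; the robot and the scene stay as the last step left them, time stands still between calls to the robot, and variables do not carry over. Pictures are saved under pics/ and viewed, at most 14 in all, crops included, and the job is handed in when it is done.

```bash
mkdir -p pics
cat > h.py <<'E'
import numpy as np, cv2
from cell import status, eyes, bot
def snap(n):
    im,d=eyes.camera(n); c=eyes.calibration(n)
    h,w=d.shape; f=h/2/np.tan(np.radians(c["vertical_fov"])/2)
    K=np.array([[f,0,c["cx"]],[0,f,c["cy"]],[0,0,1]])
    v,u=np.mgrid[0:h,0:w].astype(float)
    p=cv2.undistortPoints(np.stack([u.ravel(),v.ravel()],1)[:,None],K,np.array([c["k1"],0,0,0,0.]))[:,0].reshape(h,w,2)
    P=np.stack([p[...,0]*d,-p[...,1]*d,-d,np.ones_like(d)],-1)@np.array(c["cam_to_world"]).T
    P=P[...,:3]; P[d==0]=np.nan
    return im,d,P
E
python3 - <<'E'
from h import *
for n in("top","side"):
    im,d,P=snap(n); np.savez(f"{n}0.npz",im=im,P=P)
    cv2.imwrite(f"pics/{n}0.png",cv2.resize(im,(800,600)))
    print(n,eyes.calibration(n)["cam_to_world"],eyes.calibration(n)["vertical_fov"])
print(status.read_state())
E
```

```text
top [[-0.00437968  0.99660018 -0.0822733   0.46217604]
 [-0.99998676 -0.00458718 -0.00233316  0.01536125]
 [-0.00270263  0.08226199  0.99660707  1.18379492]
 [ 0.          0.          0.          1.        ]] 46.310962010400495
side [[ 0.9824408   0.15256377 -0.10739816  0.4559691 ]
 [-0.18633422  0.77310742 -0.60628745 -0.55709662]
 [-0.00946718  0.61565348  0.78796013  0.72997605]
 [ 0.          0.          0.          1.        ]] 56.57347176819763
{'time': 0.1, 'q': array([-1.47076208e+00,  2.59275846e-01,  1.53596136e+00, -2.74757451e-05,
        1.34796760e+00, -2.02814711e-01]), 'qvel': array([-0.00081058, -0.00130669, -0.00267175, -0.00063269, -0.00034667,
        0.00144621]), 'tau': array([ 1.27781001e-03, -4.38211370e+01, -2.84643316e+01,  7.20902556e-02,
        3.61980696e-02, -4.27639952e-05]), 'tcp_pos': array([ 0.16398879, -0.52448296,  0.21790267]), 'orientation': array([-8.05696518e-04,  9.88556422e-01,  1.50849428e-01,  2.80279410e-05]), 'wrist_force': array([0.76994322, 0.92111839, 0.01490702]), 'torque': array([ 0.01942558,  0.05115083, -0.02873419]), 'grasp_force': 0.0, 'gripper_width': 0.09337169269425609}
```

View pics/top0.png

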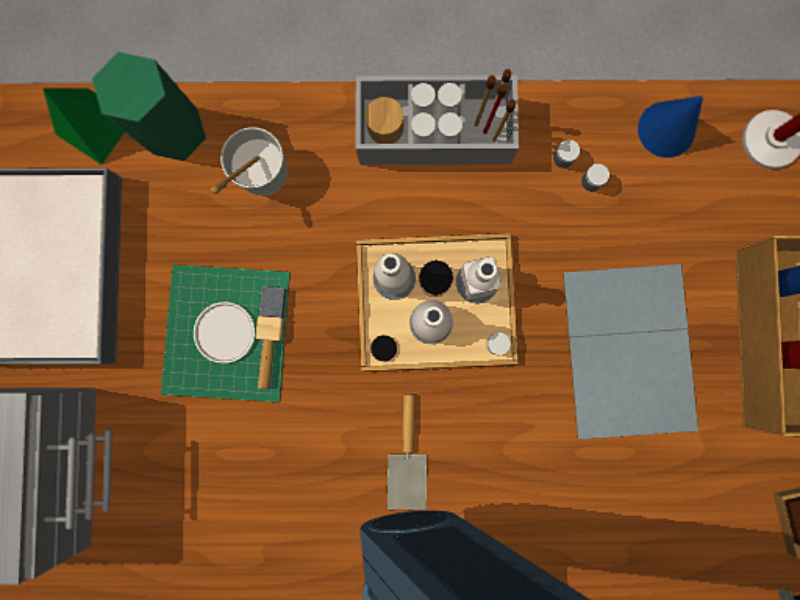

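View pics/side0.png

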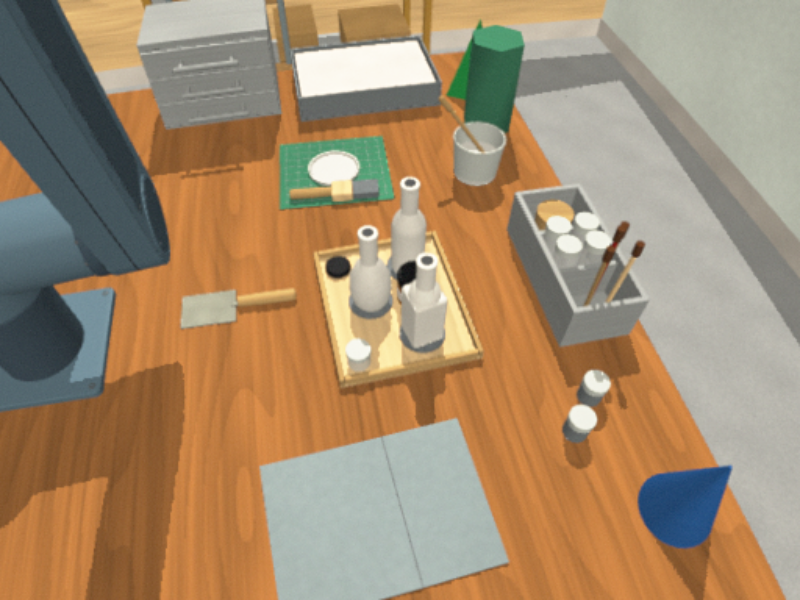

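The top view (800 px) shows the slim bottle on the left disc (390,262), the square bottle on the right (486,270) and the round one in front (432,316). The jar cap is at (436,278), the card on the right around (630,350), and the saucer on the left at (225,332), with the brush between the saucer and the tray.

```bash
cat > meas.py <<'E'
from h import *
def circ(Q):
    from scipy.optimize import least_squares
    (c,r)=cv2.minEnclosingCircle(Q.astype(np.float32)); return np.round(c,4),round(r,4)
def find(P,c,zlo,zhi,R):
    m=(np.hypot(P[...,0]-c[0],P[...,1]-c[1])<R)&(P[...,2]>zlo)&(P[...,2]<zhi)
    return P[m]
E
python3 - <<'E'
from meas import *
T=np.load("top0.npz")["P"];S=np.load("side0.npz")["P"];imT=np.load("top0.npz")["im"]
px=lambda u,v:T[int(v/1.5625),int(u/1.5625)].round(4)
for n,(u,v),H in(("slim",(390,255),.193),("square",(486,263),.179),("round",(432,308),.167)):
    c0=px(u,v)
    for k,P in(("T",T),("S",S)):
        Q=find(P,c0,H-.006,H+.006,.03)
        print(n,k,c0,len(Q),circ(Q[:,:2]) if len(Q) else "",np.median(Q[:,2]) if len(Q) else "", Q[:,:2].min(0),Q[:,:2].max(0))
        Q=find(P,c0,.12,H-.01,.025); print("  neck",len(Q),(Q[:,:2].min(0)+Q[:,:2].max(0))/2)
for k,P in(("T",T),("S",S)):
    Q=find(P,px(436,278),.064,.080,.04); print("jar",k,len(Q),circ(Q[:,:2]),np.median(Q[:,2]))
print("tray corners",[px(*p) for p in((361,243),(509,238),(515,365),(364,368))])
print("card",[px(*p) for p in((567,274),(681,267),(694,429),(581,436))])
print("mat",[px(*p) for p in((176,267),(287,273),(280,400),(166,392))])
g=cv2.inRange(cv2.cvtColor(imT,cv2.COLOR_BGR2HSV),(0,0,150),(180,60,255))
Q=T[g>0];Q=Q[(np.hypot(*(Q[:,:2]-px(225,332)[:2]).T)<.065)];print("saucer",circ(Q[:,:2]),Q[:,2].min(),Q[:,2].max(),(Q[:,:2].min(0)+Q[:,:2].max(0))/2)
E
```

```text
slim T [0.6127 0.0522 0.1903] 131 (array([0.601 , 0.0515]), 0.0144) 0.1925100186850519 [0.58749315 0.03873926] [0.61508655 0.06556981]
  neck 88 [0.60540233 0.05123601]
slim S [0.6127 0.0522 0.1903] 104 (array([0.6024, 0.0495]), 0.0159) 0.19322612531158212 [0.58691189 0.03391241] [0.61478132 0.06509722]
  neck 252 [0.60662485 0.0422058 ]
square T [ 0.6023 -0.0872  0.1794] 130 (array([ 0.5938, -0.0874]), 0.0146) 0.17887394875963758 [ 0.5795436  -0.10098757] [ 0.60753211 -0.07367046]
  neck 89 [ 0.59547455 -0.08680267]
square S [ 0.6023 -0.0872  0.1794] 134 (array([ 0.5942, -0.0891]), 0.0151) 0.17859007576282948 [ 0.5796595  -0.10403304] [ 0.60794944 -0.07482856]
  neck 242 [ 0.59607847 -0.09165903]
round T [ 0.5381 -0.0081  0.1659] 124 (array([ 0.5271, -0.0101]), 0.0142) 0.16703464947280433 [ 0.51299626 -0.02396042] [0.54054285 0.00333701]
  neck 6 [ 0.51964634 -0.00652491]
round S [ 0.5381 -0.0081  0.1659] 113 (array([ 0.5277, -0.0128]), 0.0146) 0.16676837265900035 [ 0.51391928 -0.02625399] [0.54171317 0.00094471]
  neck 131 [ 0.52730156 -0.01858873]
jar T 362 (array([ 0.5888, -0.0171]), 0.0328) 0.07187681997518436
jar S 157 (array([ 0.5825, -0.006 ]), 0.0321) 0.07146229846928076
tray corners [array([0.6602, 0.1058, 0.018 ]), array([ 0.666 , -0.1402,  0.0238]), array([ 0.455 , -0.1507, -0.0013]), array([0.4511, 0.1028, 0.0193])]
card [array([ 0.6075, -0.2397,  0.0044]), array([ 0.62  , -0.4336,  0.0034]), array([ 3.471e-01, -4.487e-01,  1.000e-04]), array([ 0.3353, -0.2577,  0.0014])]
mat [array([0.6239, 0.4224, 0.0047]), array([0.6128, 0.2346, 0.001 ]), array([0.397 , 0.2421, 0.0045]), array([0.4133, 0.4328, 0.0058])]
saucer (array([0.5114, 0.3382]), 0.0529) -0.0009074151788071028 0.01667669233165836 [0.51250177 0.33649917]
```

```bash
python3 -m handwheel '[{"fingers":0.06,"x":0,"y":0,"z":-0.016,"wx":0,"wy":0,"wz":8.7},{"fingers":0.06,"x":0,"y":0,"z":-0.016,"wx":0,"wy":0,"wz":8.65},{"fingers":0.06,"x":0.043,"y":-0.043,"z":0,"wx":0,"wy":0,"wz":0},{"fingers":0.06,"x":0.043,"y":-0.043,"z":0,"wx":0,"wy":0,"wz":0},{"fingers":0.06,"x":0.043,"y":-0.043,"z":0,"wx":0,"wy":0,"wz":0}]' 30; python3 -m handwheel '[{"fingers":0.06,"x":0.043,"y":-0.043},{"fingers":0.06,"x":0.043,"y":-0.043},{"fingers":0.06,"x":0.043,"y":-0.043},{"fingers":0.06,"x":0.043,"y":-0.043},{"fingers":0.06,"x":0.043,"y":-0.043}]'
```

```text
time: 0.72
tcp_pos: [0.2938, -0.3945, 0.2503]
orientation: [-0.0, 1.0, -0.001, -0.0]
wrist_force: [0.8, 0.0, -0.1]
gripper_width: 0.0601
grasp_force: 0.0invalid input
```

```bash
python3 -m handwheel '[{"fingers":0.06,"x":0.04,"y":-0.041,"z":0,"wx":0,"wy":0,"wz":0},{"fingers":0.06,"x":0.04,"y":-0.041,"z":0,"wx":0,"wy":0,"wz":0},{"fingers":0.06,"x":0.04,"y":-0.041,"z":0,"wx":0,"wy":0,"wz":0},{"fingers":0.06,"x":0.04,"y":-0.041,"z":0,"wx":0,"wy":0,"wz":0},{"fingers":0.06,"x":0.04,"y":-0.041,"z":0,"wx":0,"wy":0,"wz":0}]' && python3 -m handwheel '[{"fingers":0.06,"x":0.04,"y":-0.04,"z":0,"wx":0,"wy":0,"wz":0},{"fingers":0.06,"x":0.04,"y":-0.04,"z":0,"wx":0,"wy":0,"wz":0},{"fingers":0.06,"x":0.02,"y":-0.022,"z":0,"wx":0,"wy":0,"wz":0},{"fingers":0.06,"x":0,"y":0,"z":0,"wx":0,"wy":0,"wz":0}]' 30
```

```text
time: 1.35
tcp_pos: [0.494, -0.1893, 0.2504]
orientation: [-0.0, 1.0, -0.0, -0.0]
wrist_force: [0.1, -0.1, 0.6]
gripper_width: 0.0604
grasp_force: 0.0
time: 1.85
tcp_pos: [0.5937, -0.087, 0.2496]
orientation: [-0.0, 1.0, 0.002, -0.001]
wrist_force: [0.0, -0.7, -0.6]
gripper_width: 0.0603
grasp_force: 0.0
```

```bash
python3 -m handwheel '[{"fingers":0.06,"x":0,"y":0.001,"z":0.03,"wx":0,"wy":0,"wz":0},{"fingers":0.06,"x":0,"y":0,"z":0.03,"wx":0,"wy":0,"wz":0},{"fingers":0.06,"x":0,"y":0,"z":0.03,"wx":0,"wy":0,"wz":0},{"fingers":0.06,"x":0,"y":0,"z":0.018,"wx":0,"wy":0,"wz":0},{"fingers":0.06,"x":0,"y":0,"z":0,"wx":0,"wy":0,"wz":0}]' 25 && python3 -m handwheel '[{"fingers":0.03,"x":0,"y":0,"z":0,"wx":0,"wy":0,"wz":0},{"fingers":0.02,"x":0,"y":0,"z":0,"wx":0,"wy":0,"wz":0},{"fingers":0.02,"x":0,"y":0,"z":0,"wx":0,"wy":0,"wz":0},{"fingers":0.02,"x":0,"y":0,"z":0,"wx":0,"wy":0,"wz":0},{"fingers":0.02,"x":0,"y":0,"z":0,"wx":0,"wy":0,"wz":0}]' 25
```

```text
time: 2.48
tcp_pos: [0.591, -0.0907, 0.141]
orientation: [-0.0, 1.0, -0.001, -0.002]
wrist_force: [0.0, -0.3, 0.4]
gripper_width: 0.06
grasp_force: 0.0
time: 3.1
tcp_pos: [0.5933, -0.0897, 0.1432]
orientation: [-0.0, 1.0, 0.0, 0.0]
wrist_force: [-0.4, 1.7, 2.6]
gripper_width: 0.0272
grasp_force: 25.0
```

```bash
python3 -m handwheel '[{"fingers":0.02,"x":0,"y":0,"z":-0.01,"wx":0,"wy":0,"wz":0},{"fingers":0.02,"x":0,"y":0,"z":-0.025,"wx":0,"wy":0,"wz":0},{"fingers":0.02,"x":0,"y":0,"z":-0.025,"wx":0,"wy":0,"wz":0},{"fingers":0.02,"x":0,"y":0.01,"z":0,"wx":0,"wy":0,"wz":0},{"fingers":0.02,"x":-0.003,"y":0.025,"z":0,"wx":0,"wy":0,"wz":0}]' 25 && python3 -m handwheel '[{"fingers":0.02,"x":-0.004,"y":0.035,"z":0,"wx":0,"wy":0,"wz":0},{"fingers":0.02,"x":-0.004,"y":0.035,"z":0,"wx":0,"wy":0,"wz":0},{"fingers":0.02,"x":-0.004,"y":0.035,"z":0,"wx":0,"wy":0,"wz":0},{"fingers":0.02,"x":-0.004,"y":0.035,"z":0,"wx":0,"wy":0,"wz":0},{"fingers":0.02,"x":-0.004,"y":0.035,"z":0,"wx":0,"wy":0,"wz":0}]' 25 && python3 -m handwheel '[{"fingers":0.02,"x":0,"y":0.025,"z":0,"wx":0,"wy":0,"wz":0},{"fingers":0.02,"x":0,"y":0.011,"z":0,"wx":0,"wy":0,"wz":0},{"fingers":0.02,"x":0,"y":0,"z":0.02,"wx":0,"wy":0,"wz":0},{"fingers":0.02,"x":0,"y":0,"z":0.02,"wx":0,"wy":0,"wz":0},{"fingers":0.02,"x":0,"y":0,"z":0.015,"wx":0,"wy":0,"wz":0}]' 25 && python3 -m handwheel '[{"fingers":0.02,"x":0,"y":0,"z":0.005,"wx":0,"wy":0,"wz":0},{"fingers":0.02,"x":0,"y":0,"z":0,"wx":0,"wy":0,"wz":0},{"fingers":0.02,"x":0,"y":0,"z":0,"wx":0,"wy":0,"wz":0}]' 25
```

```text
time: 3.72
tcp_pos: [0.5896, -0.1249, 0.2017]
orientation: [-0.0, 1.0, 0.001, -0.001]
wrist_force: [0.1, -0.5, -4.4]
gripper_width: 0.027
grasp_force: 25.0
time: 4.35
tcp_pos: [0.5688, -0.3015, 0.2007]
orientation: [-0.001, 1.0, -0.0, -0.001]
wrist_force: [0.4, 0.5, -3.3]
gripper_width: 0.027
grasp_force: 25.0
time: 4.97
tcp_pos: [0.57, -0.3349, 0.1463]
orientation: [-0.001, 1.0, 0.0, -0.001]
wrist_force: [-1.0, 0.5, -4.1]
gripper_width: 0.0267
grasp_force: 25.0
time: 5.35
tcp_pos: [0.5705, -0.3362, 0.1436]
orientation: [0.001, 1.0, 0.0, 0.001]
wrist_force: [-0.2, -1.5, -2.3]
gripper_width: 0.0274
grasp_force: 25.0
```

```bash
python3 -m handwheel '[{"fingers":0.02,"x":0,"y":0,"z":0.003,"wx":0,"wy":0,"wz":0},{"fingers":0.02,"x":0,"y":0,"z":0.002,"wx":0,"wy":0,"wz":0},{"fingers":0.02,"x":0,"y":0,"z":0,"wx":0,"wy":0,"wz":0}]' 25 && python3 -m handwheel '[{"fingers":0.02,"x":0,"y":0,"z":0.001,"wx":0,"wy":0,"wz":0},{"fingers":0.02,"x":0,"y":0,"z":0,"wx":0,"wy":0,"wz":0}]' 25&& python3 -m handwheel '[{"fingers":0.02,"x":0,"y":0,"z":0.001,"wx":0,"wy":0,"wz":0},{"fingers":0.02,"x":0,"y":0,"z":0,"wx":0,"wy":0,"wz":0}]' 25
```

```text
time: 5.72
tcp_pos: [0.5699, -0.3359, 0.1374]
orientation: [-0.0, 1.0, -0.0, -0.0]
wrist_force: [-0.1, 0.4, -3.1]
gripper_width: 0.0268
grasp_force: 25.0
time: 5.98
tcp_pos: [0.57, -0.336, 0.1366]
orientation: [-0.0, 1.0, -0.0, -0.0]
wrist_force: [-0.6, -1.1, -2.9]
gripper_width: 0.027
grasp_force: 25.0
time: 6.22
tcp_pos: [0.5702, -0.3361, 0.1362]
orientation: [0.0, 1.0, 0.0, 0.0]
wrist_force: [-1.7, 0.2, 0.5]
gripper_width: 0.0273
grasp_force: 25.0
```

```bash
python3 -m handwheel '[{"fingers":0.035,"x":0,"y":0,"z":0,"wx":0,"wy":0,"wz":0},{"fingers":0.06,"x":0,"y":0,"z":0,"wx":0,"wy":0,"wz":0},{"fingers":0.06,"x":0,"y":0,"z":-0.02,"wx":0,"wy":0,"wz":0},{"fingers":0.06,"x":0,"y":0,"z":-0.045,"wx":0,"wy":0,"wz":0},{"fingers":0.06,"x":0,"y":0,"z":-0.05,"wx":0,"wy":0,"wz":0}]' 25 && python3 -m handwheel '[{"fingers":0.06,"x":-0.005,"y":-0.041,"z":0,"wx":0,"wy":0,"wz":0},{"fingers":0.06,"x":-0.006,"y":-0.041,"z":0,"wx":0,"wy":0,"wz":0},{"fingers":0.06,"x":-0.005,"y":-0.041,"z":0,"wx":0,"wy":0,"wz":0},{"fingers":0.06,"x":-0.006,"y":-0.041,"z":0,"wx":0,"wy":0,"wz":0},{"fingers":0.06,"x":-0.005,"y":-0.041,"z":0,"wx":0,"wy":0,"wz":0}]' 25 && python3 -m handwheel '[{"fingers":0.06,"x":-0.005,"y":-0.04,"z":0,"wx":0,"wy":0,"wz":0},{"fingers":0.06,"x":-0.005,"y":-0.04,"z":0,"wx":0,"wy":0,"wz":0},{"fingers":0.06,"x":-0.005,"y":-0.04,"z":0,"wx":0,"wy":0,"wz":0},{"fingers":0.06,"x":0,"y":0,"z":0,"wx":0,"wy":0,"wz":0},{"fingers":0.06,"x":0,"y":0,"z":0,"wx":0,"wy":0,"wz":0}]' 25
```

```text
time: 6.85
tcp_pos: [0.5697, -0.3358, 0.2512]
orientation: [-0.0, 1.0, -0.0, -0.001]
wrist_force: [0.4, -0.6, -0.3]
gripper_width: 0.06
grasp_force: 0.0
time: 7.48
tcp_pos: [0.5428, -0.1298, 0.2509]
orientation: [0.0, 1.0, -0.0, 0.0]
wrist_force: [1.2, -0.1, 0.7]
gripper_width: 0.0601
grasp_force: 0.0
time: 8.1
tcp_pos: [0.5283, -0.0114, 0.2509]
orientation: [0.0, 1.0, 0.0, 0.0]
wrist_force: [0.5, -1.6, -0.3]
gripper_width: 0.06
grasp_force: 0.0
```

Run:
```python
from meas import *
im,d,P=snap("side")
cv2.imwrite("pics/s1.png",im)
im,d,P=snap("top")
Q=find(P,(.57,-.336),.166,.18,.03);print(circ(Q[:,:2]))
print(status.read_state()["tcp_pos"])
```

```text
(array([ 0.5695, -0.3343]), 0.0146)
[ 0.52832588 -0.01206246  0.25066665]
```

View pics/s1.png

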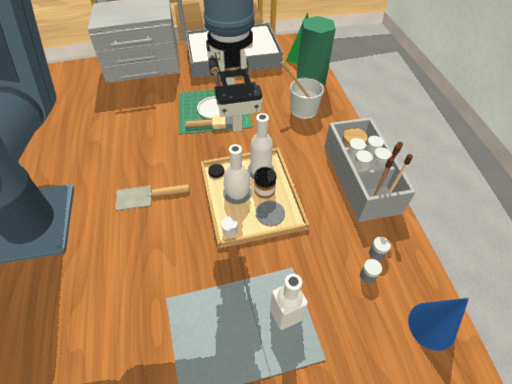

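Square bottle stands on the card (288,303) and the others are untouched. The gripper hovers above the round bottle.

```bash
python3 -m handwheel '[{"fingers":0.06,"x":-0.001,"y":0,"z":0.03,"wx":0,"wy":0,"wz":0},{"fingers":0.06,"x":0,"y":0,"z":0.035,"wx":0,"wy":0,"wz":0},{"fingers":0.06,"x":0,"y":0,"z":0.035,"wx":0,"wy":0,"wz":0},{"fingers":0.06,"x":0,"y":0,"z":0.023,"wx":0,"wy":0,"wz":0},{"fingers":0.06,"x":0,"y":0,"z":0,"wx":0,"wy":0,"wz":0}]' 25 && python3 -m handwheel '[{"fingers":0.03,"x":0,"y":0,"z":0,"wx":0,"wy":0,"wz":0},{"fingers":0.02,"x":0,"y":0,"z":0,"wx":0,"wy":0,"wz":0},{"fingers":0.02,"x":0,"y":0,"z":0,"wx":0,"wy":0,"wz":0},{"fingers":0.02,"x":0,"y":0,"z":0,"wx":0,"wy":0,"wz":0},{"fingers":0.02,"x":0,"y":0,"z":0,"wx":0,"wy":0,"wz":0}]' 25
```

```text
time: 8.82
tcp_pos: [0.5258, -0.0118, 0.1258]
orientation: [-0.0, 1.0, -0.001, -0.002]
wrist_force: [0.4, 0.5, 0.2]
gripper_width: 0.0599
grasp_force: 0.0
time: 9.45
tcp_pos: [0.5274, -0.011, 0.1283]
orientation: [0.0, 1.0, 0.0, 0.001]
wrist_force: [-0.1, 0.4, 3.5]
gripper_width: 0.0271
grasp_force: 25.0
```

```bash
python3 -m handwheel '[{"fingers":0.02,"x":0,"y":0,"z":-0.01,"wx":0,"wy":0,"wz":0},{"fingers":0.02,"x":0,"y":0,"z":-0.03,"wx":0,"wy":0,"wz":0},{"fingers":0.02,"x":0,"y":0,"z":-0.03,"wx":0,"wy":0,"wz":0},{"fingers":0.02,"x":0,"y":0.013,"z":0,"wx":0,"wy":0,"wz":0},{"fingers":0.02,"x":-0.005,"y":0.025,"z":0,"wx":0,"wy":0,"wz":0}]' 25 && python3 -m handwheel '[{"fingers":0.02,"x":-0.01,"y":0.04,"z":0,"wx":0,"wy":0,"wz":0},{"fingers":0.02,"x":-0.01,"y":0.04,"z":0,"wx":0,"wy":0,"wz":0},{"fingers":0.02,"x":-0.01,"y":0.04,"z":0,"wx":0,"wy":0,"wz":0},{"fingers":0.02,"x":-0.01,"y":0.04,"z":0,"wx":0,"wy":0,"wz":0},{"fingers":0.02,"x":-0.01,"y":0.04,"z":0,"wx":0,"wy":0,"wz":0}]' 25 && python3 -m handwheel '[{"fingers":0.02,"x":0,"y":0.04,"z":0,"wx":0,"wy":0,"wz":0},{"fingers":0.02,"x":0,"y":0.04,"z":0,"wx":0,"wy":0,"wz":0},{"fingers":0.02,"x":0,"y":0.015,"z":0,"wx":0,"wy":0,"wz":0},{"fingers":0.02,"x":0,"y":0,"z":0.02,"wx":0,"wy":0,"wz":0},{"fingers":0.02,"x":0,"y":0,"z":0.03,"wx":0,"wy":0,"wz":0}]' 25 && python3 -m handwheel '[{"fingers":0.02,"x":0,"y":0,"z":0.017,"wx":0,"wy":0,"wz":0},{"fingers":0.02,"x":0,"y":0,"z":0.005,"wx":0,"wy":0,"wz":0},{"fingers":0.02,"x":0,"y":0,"z":0.002,"wx":0,"wy":0,"wz":0},{"fingers":0.02,"x":0,"y":0,"z":0.002,"wx":0,"wy":0,"wz":0},{"fingers":0.02,"x":0,"y":0,"z":0,"wx":0,"wy":0,"wz":0}]' 25 && python3 -m handwheel '[{"fingers":0.02,"x":0,"y":0,"z":0.001,"wx":0,"wy":0,"wz":0},{"fingers":0.02,"x":0,"y":0,"z":0,"wx":0,"wy":0,"wz":0}]' 25
```

```text
time: 10.07
tcp_pos: [0.5216, -0.0493, 0.1967]
orientation: [-0.0, 1.0, 0.001, -0.0]
wrist_force: [-0.4, -0.8, -2.8]
gripper_width: 0.0272
grasp_force: 25.0
time: 10.7
tcp_pos: [0.4704, -0.2505, 0.1958]
orientation: [-0.001, 1.0, -0.0, -0.001]
wrist_force: [0.4, 0.4, -3.3]
gripper_width: 0.027
grasp_force: 25.0
time: 11.32
tcp_pos: [0.4717, -0.3441, 0.1467]
orientation: [-0.0, 1.0, -0.0, 0.0]
wrist_force: [0.7, -0.0, -2.7]
gripper_width: 0.0269
grasp_force: 25.0
time: 11.95
tcp_pos: [0.4723, -0.3442, 0.1223]
orientation: [0.0, 1.0, 0.0, 0.0]
wrist_force: [0.6, -0.6, -2.7]
gripper_width: 0.0269
grasp_force: 25.0
time: 12.2
tcp_pos: [0.4724, -0.3443, 0.1213]
orientation: [0.0, 1.0, -0.0, 0.0]
wrist_force: [-0.2, 0.3, 0.7]
gripper_width: 0.0267
grasp_force: 25.0
```

```bash
python3 -m handwheel '[{"fingers":0.035,"x":0,"y":0,"z":0,"wx":0,"wy":0,"wz":0},{"fingers":0.06,"x":0,"y":0,"z":0,"wx":0,"wy":0,"wz":0},{"fingers":0.06,"x":0,"y":0,"z":-0.03,"wx":0,"wy":0,"wz":0},{"fingers":0.06,"x":0,"y":0,"z":-0.05,"wx":0,"wy":0,"wz":0},{"fingers":0.06,"x":0,"y":0,"z":-0.05,"wx":0,"wy":0,"wz":0}]' 25 && python3 -m handwheel '[{"fingers":0.06,"x":0.013,"y":-0.04,"z":0,"wx":0,"wy":0,"wz":0},{"fingers":0.06,"x":0.013,"y":-0.04,"z":0,"wx":0,"wy":0,"wz":0},{"fingers":0.06,"x":0.013,"y":-0.04,"z":0,"wx":0,"wy":0,"wz":0},{"fingers":0.06,"x":0.013,"y":-0.04,"z":0,"wx":0,"wy":0,"wz":0},{"fingers":0.06,"x":0.013,"y":-0.04,"z":0,"wx":0,"wy":0,"wz":0}]' 25 && python3 -m handwheel '[{"fingers":0.06,"x":0.013,"y":-0.04,"z":0,"wx":0,"wy":0,"wz":0},{"fingers":0.06,"x":0.013,"y":-0.04,"z":0,"wx":0,"wy":0,"wz":0},{"fingers":0.06,"x":0.013,"y":-0.04,"z":0,"wx":0,"wy":0,"wz":0},{"fingers":0.06,"x":0.013,"y":-0.04,"z":0,"wx":0,"wy":0,"wz":0},{"fingers":0.06,"x":0.012,"y":-0.035,"z":0,"wx":0,"wy":0,"wz":0}]' 25 && python3 -m handwheel '[{"fingers":0.06,"x":0,"y":0,"z":0,"wx":0,"wy":0,"wz":0},{"fingers":0.06,"x":0,"y":0,"z":0,"wx":0,"wy":0,"wz":0}]' 25
```

```text
time: 12.82
tcp_pos: [0.4718, -0.3438, 0.2518]
orientation: [-0.0, 1.0, -0.0, -0.0]
wrist_force: [0.3, -0.8, -0.6]
gripper_width: 0.0598
grasp_force: 0.0
time: 13.45
tcp_pos: [0.5373, -0.1427, 0.2508]
orientation: [0.0, 1.0, -0.0, 0.0]
wrist_force: [0.6, 0.0, -0.7]
gripper_width: 0.0594
grasp_force: 0.0
time: 14.08
tcp_pos: [0.6014, 0.0526, 0.2507]
orientation: [0.0, 1.0, 0.0, 0.0]
wrist_force: [-0.1, -0.7, 0.6]
gripper_width: 0.0601
grasp_force: 0.0
time: 14.32
tcp_pos: [0.6008, 0.0506, 0.2505]
orientation: [0.0, 1.0, 0.0, -0.0]
wrist_force: [-0.3, -1.0, 0.8]
gripper_width: 0.0601
grasp_force: 0.0
```

Descend 0.098 to TCP z≈0.1525 and grip.

```bash
python3 -m handwheel '[{"fingers":0.06,"x":0,"y":0,"z":0.03,"wx":0,"wy":0,"wz":0},{"fingers":0.06,"x":0,"y":0,"z":0.03,"wx":0,"wy":0,"wz":0},{"fingers":0.06,"x":0,"y":0,"z":0.025,"wx":0,"wy":0,"wz":0},{"fingers":0.06,"x":0,"y":0,"z":0.013,"wx":0,"wy":0,"wz":0},{"fingers":0.06,"x":0,"y":0,"z":0,"wx":0,"wy":0,"wz":0}]' 25 && python3 -m handwheel '[{"fingers":0.03,"x":0,"y":0,"z":0,"wx":0,"wy":0,"wz":0},{"fingers":0.02,"x":0,"y":0,"z":0,"wx":0,"wy":0,"wz":0},{"fingers":0.02,"x":0,"y":0,"z":0,"wx":0,"wy":0,"wz":0},{"fingers":0.02,"x":0,"y":0,"z":0,"wx":0,"wy":0,"wz":0},{"fingers":0.02,"x":0,"y":0,"z":0,"wx":0,"wy":0,"wz":0}]' 25
```

```text
time: 14.95
tcp_pos: [0.6005, 0.0502, 0.1521]
orientation: [-0.0, 1.0, -0.001, -0.001]
wrist_force: [-0.8, 0.3, 1.0]
gripper_width: 0.0598
grasp_force: 0.0
time: 15.58
tcp_pos: [0.6013, 0.051, 0.1531]
orientation: [0.0, 1.0, 0.0, 0.0]
wrist_force: [-0.9, -0.4, 2.6]
gripper_width: 0.0266
grasp_force: 25.0
```

```bash
python3 -m handwheel '[{"fingers":0.02,"x":0,"y":0,"z":-0.01,"wx":0,"wy":0,"wz":0},{"fingers":0.02,"x":0,"y":0,"z":-0.03,"wx":0,"wy":0,"wz":0},{"fingers":0.02,"x":0,"y":0,"z":-0.03,"wx":0,"wy":0,"wz":0},{"fingers":0.02,"x":0,"y":0,"z":-0.03,"wx":0,"wy":0,"wz":0},{"fingers":0.02,"x":-0.01,"y":0.017,"z":0,"wx":0,"wy":0,"wz":0}]' 25 && python3 -m handwheel '[{"fingers":0.02,"x":-0.02,"y":0.035,"z":0,"wx":0,"wy":0,"wz":0},{"fingers":0.02,"x":-0.02,"y":0.035,"z":0,"wx":0,"wy":0,"wz":0},{"fingers":0.02,"x":-0.02,"y":0.035,"z":0,"wx":0,"wy":0,"wz":0},{"fingers":0.02,"x":-0.02,"y":0.035,"z":0,"wx":0,"wy":0,"wz":0},{"fingers":0.02,"x":-0.02,"y":0.035,"z":0,"wx":0,"wy":0,"wz":0}]' 25 && python3 -m handwheel '[{"fingers":0.02,"x":-0.02,"y":0.035,"z":0,"wx":0,"wy":0,"wz":0},{"fingers":0.02,"x":-0.02,"y":0.035,"z":0,"wx":0,"wy":0,"wz":0},{"fingers":0.02,"x":-0.02,"y":0.035,"z":0,"wx":0,"wy":0,"wz":0},{"fingers":0.02,"x":-0.02,"y":0.035,"z":0,"wx":0,"wy":0,"wz":0},{"fingers":0.02,"x":-0.02,"y":0.035,"z":0,"wx":0,"wy":0,"wz":0}]' 25 && python3 -m handwheel '[{"fingers":0.02,"x":-0.016,"y":0.025,"z":0,"wx":0,"wy":0,"wz":0},{"fingers":0.02,"x":0,"y":0.01,"z":0,"wx":0,"wy":0,"wz":0},{"fingers":0.02,"x":0,"y":0,"z":0.03,"wx":0,"wy":0,"wz":0},{"fingers":0.02,"x":0,"y":0,"z":0.035,"wx":0,"wy":0,"wz":0},{"fingers":0.02,"x":0,"y":0,"z":0.022,"wx":0,"wy":0,"wz":0}]' 25 && python3 -m handwheel '[{"fingers":0.02,"x":0,"y":0,"z":0.01,"wx":0,"wy":0,"wz":0},{"fingers":0.02,"x":0,"y":0,"z":0.005,"wx":0,"wy":0,"wz":0},{"fingers":0.02,"x":0,"y":0,"z":0.002,"wx":0,"wy":0,"wz":0},{"fingers":0.02,"x":0,"y":0,"z":0.002,"wx":0,"wy":0,"wz":0},{"fingers":0.02,"x":0,"y":0,"z":0,"wx":0,"wy":0,"wz":0}]' 25 && python3 -m handwheel '[{"fingers":0.02,"x":0,"y":0,"z":0.001,"wx":0,"wy":0,"wz":0},{"fingers":0.02,"x":0,"y":0,"z":0,"wx":0,"wy":0,"wz":0}]' 25
```

```text
time: 16.2
tcp_pos: [0.5924, 0.0341, 0.255]
orientation: [0.0, 1.0, 0.001, 0.003]
wrist_force: [0.1, -0.4, -3.2]
gripper_width: 0.0268
grasp_force: 25.0
time: 16.82
tcp_pos: [0.4884, -0.1423, 0.2508]
orientation: [-0.001, 1.0, -0.0, -0.002]
wrist_force: [0.6, -0.6, -2.7]
gripper_width: 0.0273
grasp_force: 25.0
time: 17.45
tcp_pos: [0.3884, -0.3166, 0.2508]
orientation: [-0.001, 1.0, -0.0, -0.001]
wrist_force: [-0.2, -0.1, -3.0]
gripper_width: 0.0271
grasp_force: 25.0
time: 18.08
tcp_pos: [0.3741, -0.3491, 0.163]
orientation: [-0.002, 1.0, 0.0, -0.001]
wrist_force: [0.1, 0.5, -3.2]
gripper_width: 0.0267
grasp_force: 25.0
time: 18.7
tcp_pos: [0.3752, -0.3511, 0.147]
orientation: [0.0, 1.0, -0.0, 0.0]
wrist_force: [1.0, -0.4, -2.5]
gripper_width: 0.0271
grasp_force: 25.0
time: 18.95
tcp_pos: [0.3752, -0.3513, 0.1461]
orientation: [0.0, 1.0, 0.0, 0.0]
wrist_force: [-0.4, 0.2, -0.7]
gripper_width: 0.0269
grasp_force: 25.0
```

```bash
python3 -m handwheel '[{"fingers":0.02,"x":0,"y":0,"z":0.001,"wx":0,"wy":0,"wz":0},{"fingers":0.035,"x":0,"y":0,"z":0,"wx":0,"wy":0,"wz":0},{"fingers":0.06,"x":0,"y":0,"z":0,"wx":0,"wy":0,"wz":0},{"fingers":0.06,"x":0,"y":0,"z":-0.05,"wx":0,"wy":0,"wz":0},{"fingers":0.06,"x":0,"y":0,"z":-0.055,"wx":0,"wy":0,"wz":0}]' 25
python3 - <<'E'
from meas import *
im,d,P=snap("side"); cv2.imwrite("pics/s2.png",im)
it,d,T=snap("top"); 
for k,Q in(("T",T),("S",P)):
    Q=find(Q,(.60,-.017),.065,.08,.035); print(k,len(Q),circ(Q[:,:2]),Q[:,:2].min(0),Q[:,:2].max(0),np.median(Q[:,2]))
for c,h in(((.57,-.336),.172),((.472,-.344),.16),((.375,-.351),.186)):
    for M in(T,P):
        Q=find(M,c,h-.006,h+.006,.025);print(c,len(Q),circ(Q[:,:2]) if len(Q) else"")
E
```

```text
time: 19.58
tcp_pos: [0.3746, -0.3503, 0.2499]
orientation: [-0.001, 1.0, -0.0, -0.001]
wrist_force: [0.4, -1.2, 0.7]
gripper_width: 0.0583
grasp_force: 0.0
T 355 (array([ 0.5963, -0.0171]), 0.0273) [ 0.5697479  -0.04329614] [0.62043829 0.00930719] 0.0717277146996782
S 314 (array([ 0.5971, -0.0198]), 0.0277) [ 0.56944695 -0.04685115] [0.62238624 0.00719891] 0.0714655762973016
(0.57, -0.336) 131 (array([ 0.5692, -0.3342]), 0.0147)
(0.57, -0.336) 242 (array([ 0.5713, -0.3354]), 0.0147)
(0.472, -0.344) 128 (array([ 0.472 , -0.3435]), 0.0148)
(0.472, -0.344) 233 (array([ 0.4724, -0.344 ]), 0.0144)
(0.375, -0.351) 0 
(0.375, -0.351) 11 (array([ 0.3886, -0.3551]), 0.0041)
```

View pics/s2.png

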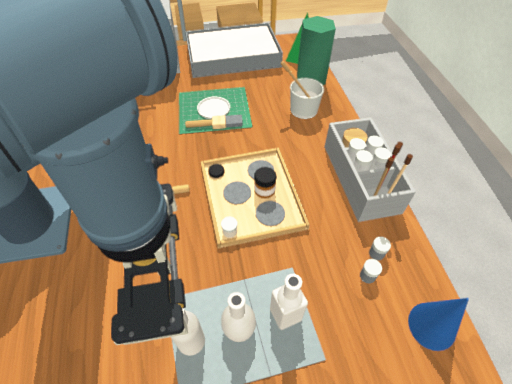

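All three bottles stand on the card, and the jar is free in the tray at (264,183).

```bash
python3 -m handwheel '[{"fingers":0.06,"x":0.0275,"y":-0.0415,"z":0,"wx":0,"wy":0,"wz":0},{"fingers":0.06,"x":0.0275,"y":-0.0415,"z":0,"wx":0,"wy":0,"wz":0},{"fingers":0.085,"x":0.0275,"y":-0.0415,"z":0,"wx":0,"wy":0,"wz":0},{"fingers":0.085,"x":0.0275,"y":-0.0415,"z":0,"wx":0,"wy":0,"wz":0},{"fingers":0.085,"x":0.0275,"y":-0.0415,"z":0,"wx":0,"wy":0,"wz":0}]' 25 && python3 -m handwheel '[{"fingers":0.085,"x":0.0275,"y":-0.0415,"z":0,"wx":0,"wy":0,"wz":0},{"fingers":0.085,"x":0.0275,"y":-0.0415,"z":0,"wx":0,"wy":0,"wz":0},{"fingers":0.085,"x":0.0275,"y":-0.0415,"z":0,"wx":0,"wy":0,"wz":0},{"fingers":0.085,"x":0,"y":0,"z":0,"wx":0,"wy":0,"wz":0},{"fingers":0.085,"x":0,"y":0,"z":0,"wx":0,"wy":0,"wz":0}]' 25
```

```text
time: 20.3
tcp_pos: [0.5131, -0.142, 0.2489]
orientation: [-0.0, 1.0, -0.0, -0.0]
wrist_force: [-0.2, -0.8, -0.4]
gripper_width: 0.0834
grasp_force: 0.0
time: 20.92
tcp_pos: [0.5945, -0.0192, 0.2488]
orientation: [0.0, 1.0, 0.0, -0.001]
wrist_force: [-0.7, 0.3, -0.1]
gripper_width: 0.0848
grasp_force: 0.0
```

```bash
python3 -m handwheel '[{"fingers":0.085,"x":0.002,"y":0,"z":0.05,"wx":0,"wy":0,"wz":0},{"fingers":0.085,"x":0,"y":0,"z":0.05,"wx":0,"wy":0,"wz":0},{"fingers":0.085,"x":0,"y":0,"z":0.05,"wx":0,"wy":0,"wz":0},{"fingers":0.085,"x":0,"y":0,"z":0.045,"wx":0,"wy":0,"wz":0},{"fingers":0.085,"x":0,"y":0,"z":0.02,"wx":0,"wy":0,"wz":0}]' 25 && python3 -m handwheel '[{"fingers":0.085,"x":0,"y":0,"z":0.012,"wx":0,"wy":0,"wz":0},{"fingers":0.085,"x":0,"y":0,"z":0,"wx":0,"wy":0,"wz":0},{"fingers":0.06,"x":0,"y":0,"z":0,"wx":0,"wy":0,"wz":0},{"fingers":0.05,"x":0,"y":0,"z":0,"wx":0,"wy":0,"wz":0},{"fingers":0.045,"x":0,"y":0,"z":0,"wx":0,"wy":0,"wz":0}]' 25 && python3 -m handwheel '[{"fingers":0.045,"x":0,"y":0,"z":0,"wx":0,"wy":0,"wz":0},{"fingers":0.045,"x":0,"y":0,"z":0,"wx":0,"wy":0,"wz":0}]' 25
```

```text
time: 21.55
tcp_pos: [0.5943, -0.0204, 0.0318]
orientation: [-0.0, 1.0, -0.001, -0.002]
wrist_force: [0.4, -0.7, -0.6]
gripper_width: 0.0849
grasp_force: 0.0
time: 22.18
tcp_pos: [0.5975, -0.019, 0.0235]
orientation: [0.0, 1.0, 0.0, 0.001]
wrist_force: [0.8, -0.4, -0.3]
gripper_width: 0.0595
grasp_force: 0.0
time: 22.42
tcp_pos: [0.5974, -0.0188, 0.0232]
orientation: [-0.0, 1.0, 0.0, 0.0]
wrist_force: [-0.8, 1.0, 4.8]
gripper_width: 0.0531
grasp_force: 25.0
```

```bash
python3 -m handwheel '[{"fingers":0.045,"x":0,"y":0,"z":-0.01,"wx":0,"wy":0,"wz":0},{"fingers":0.045,"x":0,"y":0,"z":-0.03,"wx":0,"wy":0,"wz":0},{"fingers":0.045,"x":0,"y":0,"z":-0.03,"wx":0,"wy":0,"wz":0},{"fingers":0.045,"x":-0.004,"y":-0.016,"z":0,"wx":0,"wy":0,"wz":0},{"fingers":0.045,"x":-0.009,"y":-0.04,"z":0,"wx":0,"wy":0,"wz":0}]' 25 && python3 -m handwheel '[{"fingers":0.045,"x":-0.009,"y":-0.04,"z":0,"wx":0,"wy":0,"wz":0},{"fingers":0.045,"x":-0.009,"y":-0.04,"z":0,"wx":0,"wy":0,"wz":0},{"fingers":0.045,"x":-0.009,"y":-0.04,"z":0,"wx":0,"wy":0,"wz":0},{"fingers":0.045,"x":-0.009,"y":-0.04,"z":0,"wx":0,"wy":0,"wz":0},{"fingers":0.045,"x":-0.009,"y":-0.04,"z":0,"wx":0,"wy":0,"wz":0}]' 25 && python3 -m handwheel '[{"fingers":0.045,"x":-0.009,"y":-0.04,"z":0,"wx":0,"wy":0,"wz":0},{"fingers":0.045,"x":-0.009,"y":-0.035,"z":0,"wx":0,"wy":0,"wz":0},{"fingers":0.045,"x":-0.009,"y":-0.025,"z":0,"wx":0,"wy":0,"wz":0},{"fingers":0.045,"x":0,"y":0,"z":0,"wx":0,"wy":0,"wz":0},{"fingers":0.045,"x":0,"y":0,"z":0,"wx":0,"wy":0,"wz":0}]' 25
python3 - <<'E'
from meas import *
it,d,T=snap("top"); im,d,P=snap("side")
c=cv2.resize(im[50:210,130:330],None,fx=4,fy=4); cv2.imwrite("pics/s3.png",c[:600,:800])
im=np.load("side0.npz")["im"];P=np.load("side0.npz")["P"];T=np.load("top0.npz")["P"];it=np.load("top0.npz")["im"]
for I,M in((it,T),(im,P)):
    g=cv2.inRange(cv2.cvtColor(I,cv2.COLOR_BGR2HSV),(0,0,140),(180,70,255))
    Q=M[(g>0)];Q=Q[np.hypot(*(Q[:,:2]-[.512,.337]).T)<.056];print(len(Q),circ(Q[:,:2]),(Q[:,:2].min(0)+Q[:,:2].max(0))/2,Q[:,:2].mean(0))
E
```

```text
time: 23.05
tcp_pos: [0.5835, 0.037, 0.0918]
orientation: [0.0, 1.0, -0.001, -0.0]
wrist_force: [-0.6, 0.8, -2.2]
gripper_width: 0.0533
grasp_force: 25.0
time: 23.68
tcp_pos: [0.5368, 0.2389, 0.0908]
orientation: [0.0, 1.0, 0.0, -0.001]
wrist_force: [-0.1, 0.7, -1.9]
gripper_width: 0.0536
grasp_force: 25.0
time: 24.3
tcp_pos: [0.511, 0.3367, 0.0915]
orientation: [0.001, 1.0, 0.0, -0.001]
wrist_force: [0.7, -0.1, -1.2]
gripper_width: 0.0534
grasp_force: 25.0
1151 (array([0.5114, 0.3382]), 0.0529) [0.51250177 0.33649917] [0.51134902 0.33599295]
566 (array([0.514 , 0.3357]), 0.0546) [0.5128242  0.33671869] [0.51119458 0.33932395]
```

View pics/s3.png

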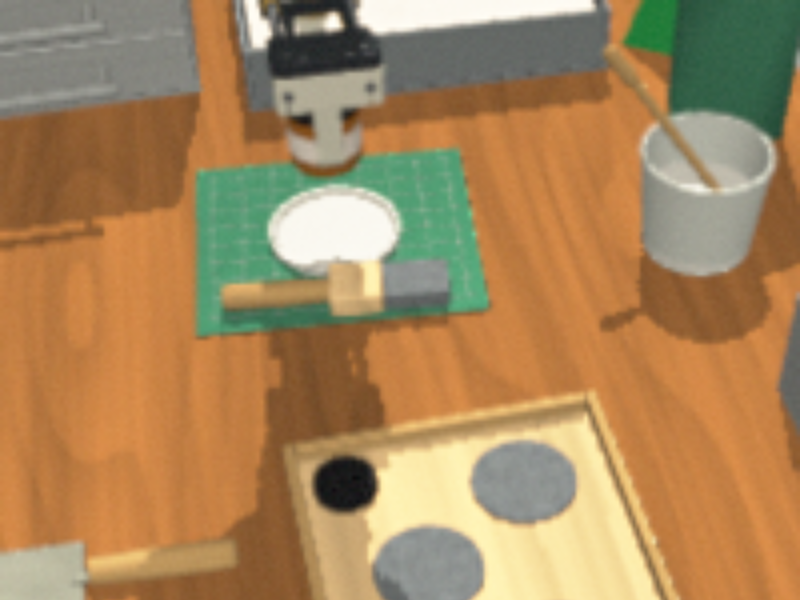

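The jar hangs above the saucer (335,230 in the crop) with its base clear, and the brush lies just towards the tray side.

```bash
python3 -m handwheel '[{"fingers":0.045,"x":0.001,"y":0,"z":0.03,"wx":0,"wy":0,"wz":0},{"fingers":0.045,"x":0,"y":0,"z":0.025,"wx":0,"wy":0,"wz":0},{"fingers":0.045,"x":0,"y":0,"z":0.01,"wx":0,"wy":0,"wz":0},{"fingers":0.045,"x":0,"y":0,"z":0.004,"wx":0,"wy":0,"wz":0},{"fingers":0.045,"x":0,"y":0,"z":0,"wx":0,"wy":0,"wz":0}]' 25 && python3 -m handwheel '[{"fingers":0.045,"x":0,"y":0,"z":0.001,"wx":0,"wy":0,"wz":0},{"fingers":0.045,"x":0,"y":0,"z":0,"wx":0,"wy":0,"wz":0}]' 25 && python3 -m handwheel '[{"fingers":0.045,"x":0,"y":0,"z":0.001,"wx":0,"wy":0,"wz":0},{"fingers":0.045,"x":0,"y":0,"z":0,"wx":0,"wy":0,"wz":0}]' 25
```

```text
time: 25.02
tcp_pos: [0.5136, 0.337, 0.0242]
orientation: [-0.0, 1.0, -0.0, 0.0]
wrist_force: [0.6, 0.5, -1.0]
gripper_width: 0.0532
grasp_force: 25.0
time: 25.28
tcp_pos: [0.5134, 0.3372, 0.0233]
orientation: [-0.0, 1.0, 0.0, 0.001]
wrist_force: [0.2, -0.5, -2.2]
gripper_width: 0.053
grasp_force: 25.0
time: 25.52
tcp_pos: [0.513, 0.337, 0.0217]
orientation: [-0.0, 1.0, 0.0, 0.0]
wrist_force: [-0.3, -0.2, -1.5]
gripper_width: 0.0532
grasp_force: 25.0
```

```bash
python3 -m handwheel '[{"fingers":0.045,"x":0,"y":0,"z":0.001,"wx":0,"wy":0,"wz":0},{"fingers":0.045,"x":0,"y":0,"z":0,"wx":0,"wy":0,"wz":0}]' 25 && python3 -m handwheel '[{"fingers":0.055,"x":0,"y":0,"z":0,"wx":0,"wy":0,"wz":0},{"fingers":0.064,"x":0,"y":0,"z":0,"wx":0,"wy":0,"wz":0},{"fingers":0.064,"x":0,"y":0,"z":0,"wx":0,"wy":0,"wz":0},{"fingers":0.064,"x":0,"y":0,"z":-0.03,"wx":0,"wy":0,"wz":0},{"fingers":0.064,"x":0,"y":0,"z":-0.05,"wx":0,"wy":0,"wz":0}]' 25 && python3 -m handwheel '[{"fingers":0.064,"x":0,"y":0,"z":-0.05,"wx":0,"wy":0,"wz":0},{"fingers":0.064,"x":0,"y":0,"z":-0.05,"wx":0,"wy":0,"wz":0},{"fingers":0.064,"x":0,"y":0,"z":-0.05,"wx":0,"wy":0,"wz":0},{"fingers":0.06,"x":0,"y":0.05,"z":0,"wx":0,"wy":0,"wz":0},{"fingers":0.06,"x":0,"y":0.05,"z":0,"wx":0,"wy":0,"wz":0}]' 25
python3 - <<'E'
from meas import *
it,d,T=snap("top"); im,d,P=snap("side")
cv2.imwrite("pics/s4.png",cv2.resize(im[60:180,150:310],None,fx=4,fy=4))
for M in(T,P):
    Q=find(M,(.513,.337),.06,.08,.04);print(len(Q),circ(Q[:,:2]) if len(Q) else "",np.median(Q[:,2]))
E
```

```text
time: 25.78
tcp_pos: [0.5131, 0.3371, 0.0212]
orientation: [-0.0, 1.0, 0.0, 0.0]
wrist_force: [-1.6, -1.8, 4.3]
gripper_width: 0.0531
grasp_force: 25.0
time: 26.4
tcp_pos: [0.5116, 0.3363, 0.0993]
orientation: [0.001, 1.0, -0.0, -0.002]
wrist_force: [0.5, 0.4, 0.3]
gripper_width: 0.0638
grasp_force: 0.0
time: 27.02
tcp_pos: [0.5132, 0.2364, 0.2514]
orientation: [-0.0, 1.0, 0.001, 0.001]
wrist_force: [0.8, 0.4, 0.9]
gripper_width: 0.0602
grasp_force: 0.0
0  nan
196 (array([0.5121, 0.3353]), 0.0284) 0.07045580329175988
  return _methods._mean(a, axis=axis, dtype=dtype,
  ret = ret.dtype.type(ret / rcount)
```

View pics/s4.png

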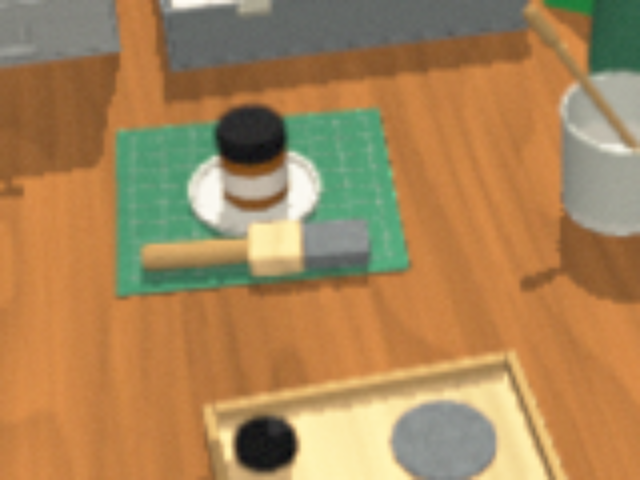

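The jar stands centred in the saucer (253,165). Next the bottles go back, slim first.

```bash
python3 -m handwheel '[{"fingers":0.06,"x":-0.01,"y":0.042,"z":0,"wx":0,"wy":0,"wz":0},{"fingers":0.06,"x":-0.01,"y":0.042,"z":0,"wx":0,"wy":0,"wz":0},{"fingers":0.06,"x":-0.01,"y":0.042,"z":0,"wx":0,"wy":0,"wz":0},{"fingers":0.06,"x":-0.01,"y":0.042,"z":0,"wx":0,"wy":0,"wz":0},{"fingers":0.06,"x":-0.01,"y":0.042,"z":0,"wx":0,"wy":0,"wz":0}]' 25 && python3 -m handwheel '[{"fingers":0.06,"x":-0.01,"y":0.042,"z":0,"wx":0,"wy":0,"wz":0},{"fingers":0.06,"x":-0.01,"y":0.042,"z":0,"wx":0,"wy":0,"wz":0},{"fingers":0.06,"x":-0.01,"y":0.042,"z":0,"wx":0,"wy":0,"wz":0},{"fingers":0.06,"x":-0.01,"y":0.042,"z":0,"wx":0,"wy":0,"wz":0},{"fingers":0.06,"x":-0.01,"y":0.042,"z":0,"wx":0,"wy":0,"wz":0}]' 25 && python3 -m handwheel '[{"fingers":0.06,"x":-0.01,"y":0.042,"z":0,"wx":0,"wy":0,"wz":0},{"fingers":0.06,"x":-0.01,"y":0.042,"z":0,"wx":0,"wy":0,"wz":0},{"fingers":0.06,"x":-0.01,"y":0.042,"z":0,"wx":0,"wy":0,"wz":0},{"fingers":0.06,"x":-0.01,"y":0.042,"z":0,"wx":0,"wy":0,"wz":0},{"fingers":0.06,"x":0,"y":0,"z":0,"wx":0,"wy":0,"wz":0}]' 25 && python3 -m handwheel '[{"fingers":0.06,"x":0,"y":0,"z":0,"wx":0,"wy":0,"wz":0}]' 25
```

```text
time: 27.75
tcp_pos: [0.4629, 0.0264, 0.2507]
orientation: [-0.0, 1.0, 0.0, 0.0]
wrist_force: [0.7, 0.6, 0.9]
gripper_width: 0.0603
grasp_force: 0.0
time: 28.38
tcp_pos: [0.4131, -0.1839, 0.2508]
orientation: [-0.0, 1.0, 0.0, 0.0]
wrist_force: [1.1, -0.2, -0.0]
gripper_width: 0.0601
grasp_force: 0.0
time: 29.0
tcp_pos: [0.3727, -0.3533, 0.2501]
orientation: [-0.0, 1.0, -0.002, -0.0]
wrist_force: [-0.3, 0.3, 1.3]
gripper_width: 0.0602
grasp_force: 0.0
time: 29.12
tcp_pos: [0.3734, -0.3503, 0.2503]
orientation: [-0.001, 1.0, -0.0, 0.0]
wrist_force: [-0.4, -0.5, 0.3]
gripper_width: 0.0599
grasp_force: 0.0
```

```bash
python3 -m handwheel '[{"fingers":0.06,"x":0.002,"y":0,"z":0.03,"wx":0,"wy":0,"wz":0},{"fingers":0.06,"x":0,"y":0,"z":0.03,"wx":0,"wy":0,"wz":0},{"fingers":0.06,"x":0,"y":0,"z":0.03,"wx":0,"wy":0,"wz":0},{"fingers":0.06,"x":0,"y":0,"z":0.014,"wx":0,"wy":0,"wz":0},{"fingers":0.06,"x":0,"y":0,"z":0,"wx":0,"wy":0,"wz":0}]' 25 && python3 -m handwheel '[{"fingers":0.03,"x":0,"y":0,"z":0,"wx":0,"wy":0,"wz":0},{"fingers":0.02,"x":0,"y":0,"z":0,"wx":0,"wy":0,"wz":0},{"fingers":0.02,"x":0,"y":0,"z":0,"wx":0,"wy":0,"wz":0},{"fingers":0.02,"x":0,"y":0,"z":0,"wx":0,"wy":0,"wz":0},{"fingers":0.02,"x":0,"y":0,"z":0,"wx":0,"wy":0,"wz":0}]' 25
```

```text
time: 29.75
tcp_pos: [0.3752, -0.3498, 0.1463]
orientation: [-0.001, 1.0, 0.001, -0.0]
wrist_force: [0.3, -0.2, 0.7]
gripper_width: 0.06
grasp_force: 0.0
time: 30.38
tcp_pos: [0.3752, -0.3513, 0.1471]
orientation: [0.0, 1.0, -0.0, 0.0]
wrist_force: [0.2, -0.2, 2.9]
gripper_width: 0.0264
grasp_force: 25.0
```

```bash
python3 -m handwheel '[{"fingers":0.02,"x":0,"y":0,"z":-0.01,"wx":0,"wy":0,"wz":0},{"fingers":0.02,"x":0,"y":0,"z":-0.03,"wx":0,"wy":0,"wz":0},{"fingers":0.02,"x":0,"y":0,"z":-0.03,"wx":0,"wy":0,"wz":0},{"fingers":0.02,"x":0,"y":0,"z":-0.03,"wx":0,"wy":0,"wz":0},{"fingers":0.02,"x":0.01,"y":-0.017,"z":0,"wx":0,"wy":0,"wz":0}]' 25 && python3 -m handwheel '[{"fingers":0.02,"x":0.02,"y":-0.035,"z":0,"wx":0,"wy":0,"wz":0},{"fingers":0.02,"x":0.02,"y":-0.035,"z":0,"wx":0,"wy":0,"wz":0},{"fingers":0.02,"x":0.02,"y":-0.035,"z":0,"wx":0,"wy":0,"wz":0},{"fingers":0.02,"x":0.02,"y":-0.035,"z":0,"wx":0,"wy":0,"wz":0},{"fingers":0.02,"x":0.02,"y":-0.035,"z":0,"wx":0,"wy":0,"wz":0}]' 25 && python3 -m handwheel '[{"fingers":0.02,"x":0.02,"y":-0.035,"z":0,"wx":0,"wy":0,"wz":0},{"fingers":0.02,"x":0.02,"y":-0.035,"z":0,"wx":0,"wy":0,"wz":0},{"fingers":0.02,"x":0.02,"y":-0.035,"z":0,"wx":0,"wy":0,"wz":0},{"fingers":0.02,"x":0.02,"y":-0.035,"z":0,"wx":0,"wy":0,"wz":0},{"fingers":0.02,"x":0.02,"y":-0.035,"z":0,"wx":0,"wy":0,"wz":0}]' 25 && python3 -m handwheel '[{"fingers":0.02,"x":0.016,"y":-0.025,"z":0,"wx":0,"wy":0,"wz":0},{"fingers":0.02,"x":0,"y":-0.01,"z":0,"wx":0,"wy":0,"wz":0},{"fingers":0.02,"x":0,"y":0,"z":0,"wx":0,"wy":0,"wz":0},{"fingers":0.02,"x":0,"y":0,"z":0.03,"wx":0,"wy":0,"wz":0},{"fingers":0.02,"x":0,"y":0,"z":0.03,"wx":0,"wy":0,"wz":0}]' 25 && python3 -m handwheel '[{"fingers":0.02,"x":0,"y":0,"z":0.02,"wx":0,"wy":0,"wz":0},{"fingers":0.02,"x":0,"y":0,"z":0.005,"wx":0,"wy":0,"wz":0},{"fingers":0.02,"x":0,"y":0,"z":0,"wx":0,"wy":0,"wz":0},{"fingers":0.02,"x":0,"y":0,"z":0,"wx":0,"wy":0,"wz":0}]' 25
```

```text
time: 31.0
tcp_pos: [0.3857, -0.3352, 0.2487]
orientation: [0.002, 1.0, -0.001, 0.001]
wrist_force: [0.0, 0.3, -3.8]
gripper_width: 0.0271
grasp_force: 25.0
time: 31.62
tcp_pos: [0.4848, -0.1559, 0.2448]
orientation: [-0.001, 1.0, 0.0, -0.001]
wrist_force: [-0.3, -0.2, -2.7]
gripper_width: 0.0269
grasp_force: 25.0
time: 32.25
tcp_pos: [0.5842, 0.0189, 0.2445]
orientation: [-0.001, 1.0, 0.0, -0.002]
wrist_force: [-0.5, -0.1, -3.0]
gripper_width: 0.0273
grasp_force: 25.0
time: 32.88
tcp_pos: [0.6005, 0.05, 0.1862]
orientation: [0.0, 1.0, -0.001, 0.0]
wrist_force: [1.0, -0.2, -1.8]
gripper_width: 0.0268
grasp_force: 25.0
time: 33.38
tcp_pos: [0.6017, 0.0506, 0.1629]
orientation: [0.0, 1.0, -0.0, 0.001]
wrist_force: [-0.3, 0.5, -3.6]
gripper_width: 0.0269
grasp_force: 25.0
```

```bash
python3 -m handwheel '[{"fingers":0.02,"x":0,"y":0,"z":0.004,"wx":0,"wy":0,"wz":0},{"fingers":0.02,"x":0,"y":0,"z":0.002,"wx":0,"wy":0,"wz":0},{"fingers":0.02,"x":0,"y":0,"z":0,"wx":0,"wy":0,"wz":0},{"fingers":0.02,"x":0,"y":0,"z":0,"wx":0,"wy":0,"wz":0}]' 25 && python3 -m handwheel '[{"fingers":0.02,"x":0,"y":0,"z":0.001,"wx":0,"wy":0,"wz":0},{"fingers":0.02,"x":0,"y":0,"z":0,"wx":0,"wy":0,"wz":0}]' 25 && python3 -m handwheel '[{"fingers":0.02,"x":0,"y":0,"z":0.001,"wx":0,"wy":0,"wz":0},{"fingers":0.02,"x":0,"y":0,"z":0,"wx":0,"wy":0,"wz":0}]' 25
```

```text
time: 33.88
tcp_pos: [0.6011, 0.0511, 0.1557]
orientation: [-0.0, 1.0, 0.0, 0.0]
wrist_force: [0.2, 0.6, -2.5]
gripper_width: 0.027
grasp_force: 25.0
time: 34.12
tcp_pos: [0.601, 0.051, 0.1546]
orientation: [0.0, 1.0, 0.0, -0.0]
wrist_force: [0.6, -0.1, -2.3]
gripper_width: 0.0267
grasp_force: 25.0
time: 34.38
tcp_pos: [0.6013, 0.051, 0.1541]
orientation: [0.0, 1.0, 0.0, 0.0]
wrist_force: [-1.5, 0.6, 1.4]
gripper_width: 0.0271
grasp_force: 25.0
```

```bash
python3 -m handwheel '[{"fingers":0.035,"x":0,"y":0,"z":0,"wx":0,"wy":0,"wz":0},{"fingers":0.06,"x":0,"y":0,"z":0,"wx":0,"wy":0,"wz":0},{"fingers":0.06,"x":0,"y":0,"z":-0.02,"wx":0,"wy":0,"wz":0},{"fingers":0.06,"x":0,"y":0,"z":-0.035,"wx":0,"wy":0,"wz":0},{"fingers":0.06,"x":0,"y":0,"z":-0.042,"wx":0,"wy":0,"wz":0}]' 25 && python3 -m handwheel '[{"fingers":0.06,"x":-0.013,"y":0.04,"z":0,"wx":0,"wy":0,"wz":0},{"fingers":0.06,"x":-0.013,"y":0.04,"z":0,"wx":0,"wy":0,"wz":0},{"fingers":0.06,"x":-0.013,"y":0.04,"z":0,"wx":0,"wy":0,"wz":0},{"fingers":0.06,"x":-0.013,"y":0.04,"z":0,"wx":0,"wy":0,"wz":0},{"fingers":0.06,"x":-0.013,"y":0.04,"z":0,"wx":0,"wy":0,"wz":0}]' 25 && python3 -m handwheel '[{"fingers":0.06,"x":-0.013,"y":0.04,"z":0,"wx":0,"wy":0,"wz":0},{"fingers":0.06,"x":-0.013,"y":0.04,"z":0,"wx":0,"wy":0,"wz":0},{"fingers":0.06,"x":-0.013,"y":0.04,"z":0,"wx":0,"wy":0,"wz":0},{"fingers":0.06,"x":-0.013,"y":0.04,"z":0,"wx":0,"wy":0,"wz":0},{"fingers":0.06,"x":-0.012,"y":0.035,"z":0,"wx":0,"wy":0,"wz":0}]' 25 && python3 -m handwheel '[{"fingers":0.06,"x":0,"y":0,"z":0,"wx":0,"wy":0,"wz":0},{"fingers":0.06,"x":0,"y":0,"z":0,"wx":0,"wy":0,"wz":0}]' 25
python3 - <<'E'
from meas import *
it,d,T=snap("top"); im,d,P=snap("side")
for M in(T,P):
    Q=find(M,(.6015,.0505),.187,.199,.03);print(len(Q),circ(Q[:,:2]) if len(Q) else "")
E
```

```text
time: 35.0
tcp_pos: [0.6005, 0.051, 0.2509]
orientation: [-0.0, 1.0, -0.0, -0.001]
wrist_force: [0.1, -0.8, -0.6]
gripper_width: 0.0594
grasp_force: 0.0
time: 35.62
tcp_pos: [0.5356, -0.1502, 0.2508]
orientation: [0.0, 1.0, 0.0, 0.0]
wrist_force: [-0.4, -0.3, 0.1]
gripper_width: 0.0601
grasp_force: 0.0
time: 36.25
tcp_pos: [0.4714, -0.3455, 0.2507]
orientation: [0.0, 1.0, -0.0, 0.0]
wrist_force: [0.8, 0.4, -0.2]
gripper_width: 0.0602
grasp_force: 0.0
time: 36.5
tcp_pos: [0.4721, -0.3435, 0.2505]
orientation: [-0.0, 1.0, -0.0, 0.0]
wrist_force: [0.6, 0.2, -0.7]
gripper_width: 0.0602
grasp_force: 0.0
127 (array([0.6007, 0.0517]), 0.0145)
6 (array([0.6129, 0.0442]), 0.0047)
```

```bash
python3 -m handwheel '[{"fingers":0.06,"x":0,"y":0,"z":0.035,"wx":0,"wy":0,"wz":0},{"fingers":0.06,"x":0,"y":0,"z":0.04,"wx":0,"wy":0,"wz":0},{"fingers":0.06,"x":0,"y":0,"z":0.035,"wx":0,"wy":0,"wz":0},{"fingers":0.06,"x":0,"y":0,"z":0.019,"wx":0,"wy":0,"wz":0},{"fingers":0.06,"x":0,"y":0,"z":0,"wx":0,"wy":0,"wz":0}]' 25 && python3 -m handwheel '[{"fingers":0.03,"x":0,"y":0,"z":0,"wx":0,"wy":0,"wz":0},{"fingers":0.02,"x":0,"y":0,"z":0,"wx":0,"wy":0,"wz":0},{"fingers":0.02,"x":0,"y":0,"z":0,"wx":0,"wy":0,"wz":0},{"fingers":0.02,"x":0,"y":0,"z":0,"wx":0,"wy":0,"wz":0},{"fingers":0.02,"x":0,"y":0,"z":0,"wx":0,"wy":0,"wz":0}]' 25
```

```text
time: 37.22
tcp_pos: [0.4717, -0.342, 0.1203]
orientation: [-0.001, 1.0, 0.001, -0.001]
wrist_force: [-0.7, 0.1, 0.7]
gripper_width: 0.0599
grasp_force: 0.0
time: 37.85
tcp_pos: [0.4723, -0.3442, 0.1223]
orientation: [0.0, 1.0, -0.0, 0.0]
wrist_force: [0.4, -0.2, 3.8]
gripper_width: 0.0273
grasp_force: 25.0
```

```bash
python3 -m handwheel '[{"fingers":0.02,"x":0,"y":0,"z":-0.012,"wx":0,"wy":0,"wz":0},{"fingers":0.02,"x":0,"y":0,"z":-0.03,"wx":0,"wy":0,"wz":0},{"fingers":0.02,"x":0,"y":0,"z":-0.035,"wx":0,"wy":0,"wz":0},{"fingers":0.02,"x":0,"y":-0.013,"z":0,"wx":0,"wy":0,"wz":0},{"fingers":0.02,"x":0.005,"y":-0.025,"z":0,"wx":0,"wy":0,"wz":0}]' 25 && python3 -m handwheel '[{"fingers":0.02,"x":0.01,"y":-0.04,"z":0,"wx":0,"wy":0,"wz":0},{"fingers":0.02,"x":0.01,"y":-0.04,"z":0,"wx":0,"wy":0,"wz":0},{"fingers":0.02,"x":0.01,"y":-0.04,"z":0,"wx":0,"wy":0,"wz":0},{"fingers":0.02,"x":0.01,"y":-0.04,"z":0,"wx":0,"wy":0,"wz":0},{"fingers":0.02,"x":0.01,"y":-0.04,"z":0,"wx":0,"wy":0,"wz":0}]' 25 && python3 -m handwheel '[{"fingers":0.02,"x":0,"y":-0.04,"z":0,"wx":0,"wy":0,"wz":0},{"fingers":0.02,"x":0,"y":-0.035,"z":0,"wx":0,"wy":0,"wz":0},{"fingers":0.02,"x":0,"y":-0.02,"z":0,"wx":0,"wy":0,"wz":0},{"fingers":0.02,"x":0,"y":0,"z":0,"wx":0,"wy":0,"wz":0},{"fingers":0.02,"x":0,"y":0,"z":0.025,"wx":0,"wy":0,"wz":0}]' 25 && python3 -m handwheel '[{"fingers":0.02,"x":0,"y":0,"z":0.025,"wx":0,"wy":0,"wz":0},{"fingers":0.02,"x":0,"y":0,"z":0.01,"wx":0,"wy":0,"wz":0},{"fingers":0.02,"x":0,"y":0,"z":0.004,"wx":0,"wy":0,"wz":0},{"fingers":0.02,"x":0,"y":0,"z":0,"wx":0,"wy":0,"wz":0},{"fingers":0.02,"x":0,"y":0,"z":0,"wx":0,"wy":0,"wz":0}]' 25
```

```text
time: 38.48
tcp_pos: [0.4762, -0.3051, 0.1975]
orientation: [-0.001, 1.0, -0.001, -0.001]
wrist_force: [0.2, -0.5, -2.6]
gripper_width: 0.0271
grasp_force: 25.0
time: 39.1
tcp_pos: [0.5258, -0.1034, 0.1967]
orientation: [-0.001, 1.0, 0.0, -0.001]
wrist_force: [1.1, -1.1, -1.3]
gripper_width: 0.0272
grasp_force: 25.0
time: 39.72
tcp_pos: [0.5277, -0.0112, 0.1741]
orientation: [0.001, 1.0, 0.0, 0.001]
wrist_force: [0.2, -0.7, -2.7]
gripper_width: 0.0274
grasp_force: 25.0
time: 40.35
tcp_pos: [0.5276, -0.0112, 0.1355]
orientation: [0.0, 1.0, -0.0, 0.001]
wrist_force: [-0.5, 0.2, -3.1]
gripper_width: 0.0274
grasp_force: 25.0
```

```bash
python3 -m handwheel '[{"fingers":0.02,"x":0,"y":0,"z":0.003,"wx":0,"wy":0,"wz":0},{"fingers":0.02,"x":0,"y":0,"z":0.001,"wx":0,"wy":0,"wz":0},{"fingers":0.02,"x":0,"y":0,"z":0,"wx":0,"wy":0,"wz":0},{"fingers":0.02,"x":0,"y":0,"z":0,"wx":0,"wy":0,"wz":0}]' 25 && python3 -m handwheel '[{"fingers":0.02,"x":0,"y":0,"z":0.001,"wx":0,"wy":0,"wz":0},{"fingers":0.02,"x":0,"y":0,"z":0,"wx":0,"wy":0,"wz":0}]' 25 && python3 -m handwheel '[{"fingers":0.02,"x":0,"y":0,"z":0.001,"wx":0,"wy":0,"wz":0},{"fingers":0.02,"x":0,"y":0,"z":0,"wx":0,"wy":0,"wz":0}]' 25
```

```text
time: 40.85
tcp_pos: [0.5271, -0.011, 0.1307]
orientation: [-0.0, 1.0, 0.0, 0.0]
wrist_force: [0.2, -0.5, -2.0]
gripper_width: 0.027
grasp_force: 25.0
time: 41.1
tcp_pos: [0.527, -0.011, 0.1296]
orientation: [-0.0, 1.0, 0.0, -0.0]
wrist_force: [0.2, 0.6, -2.6]
gripper_width: 0.0271
grasp_force: 25.0
time: 41.35
tcp_pos: [0.5275, -0.0111, 0.1293]
orientation: [0.0, 1.0, -0.0, 0.001]
wrist_force: [-1.1, 1.4, 3.2]
gripper_width: 0.0271
grasp_force: 25.0
```

```bash
python3 -m handwheel '[{"fingers":0.035,"x":0,"y":0,"z":0,"wx":0,"wy":0,"wz":0},{"fingers":0.06,"x":0,"y":0,"z":0,"wx":0,"wy":0,"wz":0},{"fingers":0.06,"x":0,"y":0,"z":-0.03,"wx":0,"wy":0,"wz":0},{"fingers":0.06,"x":0,"y":0,"z":-0.046,"wx":0,"wy":0,"wz":0},{"fingers":0.06,"x":0,"y":0,"z":-0.046,"wx":0,"wy":0,"wz":0}]' 25 && python3 -m handwheel '[{"fingers":0.06,"x":0.005,"y":0.041,"z":0,"wx":0,"wy":0,"wz":0},{"fingers":0.06,"x":0.006,"y":0.041,"z":0,"wx":0,"wy":0,"wz":0},{"fingers":0.06,"x":0.005,"y":0.041,"z":0,"wx":0,"wy":0,"wz":0},{"fingers":0.06,"x":0.006,"y":0.041,"z":0,"wx":0,"wy":0,"wz":0},{"fingers":0.06,"x":0.005,"y":0.041,"z":0,"wx":0,"wy":0,"wz":0}]' 25 && python3 -m handwheel '[{"fingers":0.06,"x":0.005,"y":0.04,"z":0,"wx":0,"wy":0,"wz":0},{"fingers":0.06,"x":0.005,"y":0.04,"z":0,"wx":0,"wy":0,"wz":0},{"fingers":0.06,"x":0.005,"y":0.04,"z":0,"wx":0,"wy":0,"wz":0},{"fingers":0.06,"x":0,"y":0,"z":0,"wx":0,"wy":0,"wz":0},{"fingers":0.06,"x":0,"y":0,"z":0,"wx":0,"wy":0,"wz":0}]' 25
```

```text
time: 41.98
tcp_pos: [0.5267, -0.0109, 0.2516]
orientation: [-0.0, 1.0, -0.0, -0.0]
wrist_force: [1.0, -0.7, 0.7]
gripper_width: 0.0596
grasp_force: 0.0
time: 42.6
tcp_pos: [0.5541, -0.2173, 0.2504]
orientation: [-0.0, 1.0, -0.0, -0.0]
wrist_force: [0.1, 0.8, -1.0]
gripper_width: 0.0596
grasp_force: 0.0
time: 43.22
tcp_pos: [0.5688, -0.3354, 0.2501]
orientation: [-0.001, 1.0, -0.0, -0.0]
wrist_force: [0.3, 0.4, -0.4]
gripper_width: 0.0601
grasp_force: 0.0
```

Down to TCP z≈0.136 (−0.114) and grip.

```bash
python3 -m handwheel '[{"fingers":0.06,"x":0.001,"y":0,"z":0.035,"wx":0,"wy":0,"wz":0},{"fingers":0.06,"x":0,"y":0,"z":0.035,"wx":0,"wy":0,"wz":0},{"fingers":0.06,"x":0,"y":0,"z":0.03,"wx":0,"wy":0,"wz":0},{"fingers":0.06,"x":0,"y":0,"z":0.014,"wx":0,"wy":0,"wz":0},{"fingers":0.06,"x":0,"y":0,"z":0,"wx":0,"wy":0,"wz":0}]' 25 && python3 -m handwheel '[{"fingers":0.03,"x":0,"y":0,"z":0,"wx":0,"wy":0,"wz":0},{"fingers":0.02,"x":0,"y":0,"z":0,"wx":0,"wy":0,"wz":0},{"fingers":0.02,"x":0,"y":0,"z":0,"wx":0,"wy":0,"wz":0},{"fingers":0.02,"x":0,"y":0,"z":0,"wx":0,"wy":0,"wz":0},{"fingers":0.02,"x":0,"y":0,"z":0,"wx":0,"wy":0,"wz":0}]' 25
```

```text
time: 43.85
tcp_pos: [0.5699, -0.3348, 0.1362]
orientation: [-0.001, 1.0, 0.0, -0.001]
wrist_force: [0.7, -0.4, 1.1]
gripper_width: 0.0598
grasp_force: 0.0
time: 44.48
tcp_pos: [0.5703, -0.336, 0.1372]
orientation: [0.0, 1.0, -0.0, 0.0]
wrist_force: [-0.7, 1.5, 2.8]
gripper_width: 0.0269
grasp_force: 25.0
```

```bash
python3 -m handwheel '[{"fingers":0.02,"x":0,"y":0,"z":-0.012,"wx":0,"wy":0,"wz":0},{"fingers":0.02,"x":0,"y":0,"z":-0.03,"wx":0,"wy":0,"wz":0},{"fingers":0.02,"x":0,"y":0,"z":-0.025,"wx":0,"wy":0,"wz":0},{"fingers":0.02,"x":0,"y":-0.012,"z":0,"wx":0,"wy":0,"wz":0},{"fingers":0.02,"x":0.003,"y":-0.025,"z":0,"wx":0,"wy":0,"wz":0}]' 25 && python3 -m handwheel '[{"fingers":0.02,"x":0.004,"y":-0.035,"z":0,"wx":0,"wy":0,"wz":0},{"fingers":0.02,"x":0.004,"y":-0.035,"z":0,"wx":0,"wy":0,"wz":0},{"fingers":0.02,"x":0.004,"y":-0.035,"z":0,"wx":0,"wy":0,"wz":0},{"fingers":0.02,"x":0.004,"y":-0.035,"z":0,"wx":0,"wy":0,"wz":0},{"fingers":0.02,"x":0.004,"y":-0.035,"z":0,"wx":0,"wy":0,"wz":0}]' 25 && python3 -m handwheel '[{"fingers":0.02,"x":0,"y":-0.025,"z":0,"wx":0,"wy":0,"wz":0},{"fingers":0.02,"x":0,"y":-0.01,"z":0,"wx":0,"wy":0,"wz":0},{"fingers":0.02,"x":0,"y":0,"z":0,"wx":0,"wy":0,"wz":0},{"fingers":0.02,"x":0,"y":0,"z":0.025,"wx":0,"wy":0,"wz":0},{"fingers":0.02,"x":0,"y":0,"z":0.02,"wx":0,"wy":0,"wz":0}]' 25 && python3 -m handwheel '[{"fingers":0.02,"x":0,"y":0,"z":0.008,"wx":0,"wy":0,"wz":0},{"fingers":0.02,"x":0,"y":0,"z":0,"wx":0,"wy":0,"wz":0},{"fingers":0.02,"x":0,"y":0,"z":0,"wx":0,"wy":0,"wz":0}]' 25
```

```text
time: 45.1
tcp_pos: [0.5722, -0.2979, 0.2022]
orientation: [-0.001, 1.0, -0.001, -0.001]
wrist_force: [0.4, 0.2, -3.8]
gripper_width: 0.027
grasp_force: 25.0
time: 45.72
tcp_pos: [0.5917, -0.1204, 0.2018]
orientation: [-0.001, 1.0, 0.001, -0.002]
wrist_force: [0.5, 0.6, -3.0]
gripper_width: 0.0269
grasp_force: 25.0
time: 46.35
tcp_pos: [0.5927, -0.09, 0.1577]
orientation: [0.0, 1.0, -0.001, -0.0]
wrist_force: [1.0, 0.5, -2.9]
gripper_width: 0.0272
grasp_force: 25.0
time: 46.72
tcp_pos: [0.5936, -0.0895, 0.1515]
orientation: [0.0, 1.0, -0.0, 0.001]
wrist_force: [-1.1, -0.4, -2.6]
gripper_width: 0.027
grasp_force: 25.0
```

```bash
python3 -m handwheel '[{"fingers":0.02,"x":0,"y":0,"z":0.003,"wx":0,"wy":0,"wz":0},{"fingers":0.02,"x":0,"y":0,"z":0.002,"wx":0,"wy":0,"wz":0},{"fingers":0.02,"x":0,"y":0,"z":0,"wx":0,"wy":0,"wz":0},{"fingers":0.02,"x":0,"y":0,"z":0,"wx":0,"wy":0,"wz":0}]' 25 && python3 -m handwheel '[{"fingers":0.02,"x":0,"y":0,"z":0.001,"wx":0,"wy":0,"wz":0},{"fingers":0.02,"x":0,"y":0,"z":0,"wx":0,"wy":0,"wz":0}]' 25 && python3 -m handwheel '[{"fingers":0.02,"x":0,"y":0,"z":0.001,"wx":0,"wy":0,"wz":0},{"fingers":0.02,"x":0,"y":0,"z":0,"wx":0,"wy":0,"wz":0}]' 25
```

```text
time: 47.22
tcp_pos: [0.5931, -0.0889, 0.1457]
orientation: [0.0, 1.0, 0.0, 0.0]
wrist_force: [0.0, 0.1, -3.6]
gripper_width: 0.027
grasp_force: 25.0
time: 47.48
tcp_pos: [0.593, -0.089, 0.1446]
orientation: [-0.0, 1.0, -0.0, -0.0]
wrist_force: [1.0, 0.2, -3.1]
gripper_width: 0.027
grasp_force: 25.0
time: 47.72
tcp_pos: [0.5934, -0.089, 0.1442]
orientation: [0.0, 1.0, 0.0, 0.001]
wrist_force: [0.1, 1.5, 0.4]
gripper_width: 0.0271
grasp_force: 25.0
```

Release, retreat upward and away, then check.

```bash
python3 -m handwheel '[{"fingers":0.035,"x":0,"y":0,"z":0,"wx":0,"wy":0,"wz":0},{"fingers":0.06,"x":0,"y":0,"z":0,"wx":0,"wy":0,"wz":0},{"fingers":0.06,"x":0,"y":0,"z":-0.03,"wx":0,"wy":0,"wz":0},{"fingers":0.06,"x":0,"y":0,"z":-0.04,"wx":0,"wy":0,"wz":0},{"fingers":0.06,"x":0,"y":0,"z":-0.04,"wx":0,"wy":0,"wz":0}]' 25 && python3 -m handwheel '[{"fingers":0.06,"x":-0.03,"y":0.04,"z":0,"wx":0,"wy":0,"wz":0},{"fingers":0.06,"x":-0.03,"y":0.04,"z":0,"wx":0,"wy":0,"wz":0},{"fingers":0.06,"x":-0.03,"y":0.04,"z":0,"wx":0,"wy":0,"wz":0},{"fingers":0.06,"x":-0.03,"y":0.04,"z":0,"wx":0,"wy":0,"wz":0},{"fingers":0.06,"x":-0.03,"y":0.04,"z":0,"wx":0,"wy":0,"wz":0}]' 25 && python3 -m handwheel '[{"fingers":0.06,"x":-0.03,"y":0.04,"z":0,"wx":0,"wy":0,"wz":0},{"fingers":0.06,"x":0,"y":0,"z":0,"wx":0,"wy":0,"wz":0},{"fingers":0.06,"x":0,"y":0,"z":0,"wx":0,"wy":0,"wz":0}]' 25
python3 - <<'E'
from meas import *
it,d,T=snap("top"); im,d,P=snap("side"); cv2.imwrite("pics/s5.png",im)
for c,h in(((.6015,.0505),.193),((.594,-.088),.179),((.5275,-.0115),.167),((.512,.337),.07)):
    for M in(T,P):
        Q=find(M,c,h-.006,h+.006,.032);print(c,len(Q),circ(Q[:,:2]) if len(Q) else "")
E
```

```text
time: 48.35
tcp_pos: [0.5929, -0.089, 0.2547]
orientation: [-0.0, 1.0, -0.0, -0.0]
wrist_force: [0.2, 0.1, 0.3]
gripper_width: 0.0598
grasp_force: 0.0
time: 48.98
tcp_pos: [0.442, -0.2902, 0.2539]
orientation: [0.0, 1.0, 0.0, 0.0]
wrist_force: [0.8, -0.0, 0.7]
gripper_width: 0.0602
grasp_force: 0.0
time: 49.35
tcp_pos: [0.4131, -0.3288, 0.2537]
orientation: [-0.0, 1.0, -0.0, 0.0]
wrist_force: [0.1, 0.5, 0.2]
gripper_width: 0.06
grasp_force: 0.0
(0.6015, 0.0505) 126 (array([0.6005, 0.0517]), 0.0144)
(0.6015, 0.0505) 103 (array([0.6001, 0.0503]), 0.0151)
(0.594, -0.088) 129 (array([ 0.5936, -0.0873]), 0.0145)
(0.594, -0.088) 132 (array([ 0.5934, -0.0894]), 0.0144)
(0.5275, -0.0115) 127 (array([ 0.5264, -0.0101]), 0.0143)
(0.5275, -0.0115) 113 (array([ 0.5266, -0.0119]), 0.0148)
(0.512, 0.337) 363 (array([0.5115, 0.3373]), 0.0273)
(0.512, 0.337) 182 (array([0.5119, 0.3352]), 0.0293)
```

View pics/s5.png

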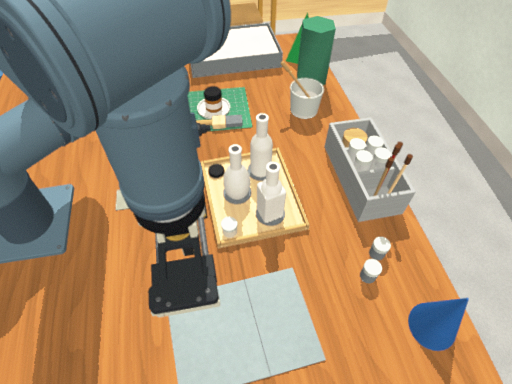

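All bottles are upright on their discs within about 1 mm of where they started, the jar is in the saucer, and the arm is clear.

```bash
python3 -c "from cell import bot; print(bot.job_done())"
```

```text
the job is handed in; nothing more can be done
None
```

The job is handed in: the jar stands centred in the saucer, and the final camera check put all three bottles upright on their own felt discs, within about 2 mm of where they started; the hand-in did not report a verdict.

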